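# Load the swing tray and park it locked over the charging pad

## Task

Put the cordless-tool batteries on charge: unlock the swing tray (pull the yellow knob up, turn it as far as it goes so the bolt clears the tray, push it fully back down), then push the tray round on its pivot pin until it rests against the green post, over the green charging pad. Put every battery pack from the bench into the tray, none on top of another, and lock the tray there again (knob up, bolt turned back to point at the pivot pin, knob pushed fully down). Leave everything else on the bench where it is.

Things in the scene. Friction and masses are not known exactly. Their poses are not given: they have to be found in the camera images.
- station: swing-tray station screwed to the bench. Origin: axis of the steel pivot pin, at bench height; x runs level from the pin to the lock knob (the middle of the swing), y to the left of that, z up. Pin 12 mm thick, washer head 26 mm wide, its top 18 mm high. Lock housing 48 x 48 mm at (0.268, 0), with four corner blocks 20 mm high.
- green_post (a point): top centre of the green stop post, 16 mm wide, 30 mm high, fixed; the tray's left wall lies against it at heading +0.52 rad (30 degrees left of the station's x)
- grey_post (a point): top centre of the grey stop post, 16 mm wide, 30 mm high, fixed; the tray starts close to it, heading -0.52 rad in the station's frame
- pad (a point): centre of the green charging pad with a white ring, 150 x 136 mm, flush in the bench, under the tray when that lies at the green post
- tray: plywood tray, loose and flat on the bench, held only by the pivot pin through the hole in its ear, which also keeps it down. Push a side wall to swing it; it slides with friction (0.8 kg) and stays. Origin: hole centre, underside; x along the tray away from the hole, z up. The box spans x 0.035 to 0.215, y -0.08 to 0.08 m; walls 6 mm thick; floor top 8 mm, wall top 26 mm high; open top.
- tray_end (a point): point on the tray floor near its outer end, 0.2 m from the hole on the centre line, 8 mm above the bench. In the station's frame its y is -0.10 m at the grey post, +0.10 m at the green post.
- knob_grip (a point): centre of the knob's yellow bar grip (46 long, 12 thick, 24 mm high), 53 mm above the bench when down, on the knob's vertical turning axis. x along the bar, the way the bolt points (black mark), z up. The bolt turns and rises with the knob: a steel arm with a yellow crosspiece 44 mm wide, 50 mm from the axis, 10 to 20 mm above the bench when down.
- lock_lift (a joint): how far the knob is pulled up, 0 (down) to 0.022 m; friction of about 4 N holds it at any height, no spring. Down, the bolt arm sits in a slot between the corner blocks and cannot turn; free to turn above 0.011; the bolt clears the tray walls above 0.018.
- lock_turn (a joint): turn of the knob, rad, growing anticlockwise from above: 0 locked (bolt points to the pivot pin and bars the tray's way), 1.5 unlocked (bolt points to the right, seen from the pin; the tray can pass). End stops at both; it goes down only within about 0.15 of either. Locked, the tray has about 8 mm of play at its post.
- pack0: battery pack, 62 x 40 x 45 mm (its x, y, z), black with an orange band and brass contacts on top, about 0.25 kg, upright on the bench left of the station. Origin: centre of its underside, z up. May be absent (None): two to four are present.
- pack1: battery pack, 62 x 40 x 45 mm (its x, y, z), black with an orange band and brass contacts on top, about 0.25 kg, upright on the bench left of the station. Origin: centre of its underside, z up. May be absent (None): two to four are present.
- pack2: battery pack, 62 x 40 x 45 mm (its x, y, z), black with an orange band and brass contacts on top, about 0.25 kg, upright on the bench left of the station. Origin: centre of its underside, z up. May be absent (None): two to four are present.
- pack3: battery pack, 62 x 40 x 45 mm (its x, y, z), black with an orange band and brass contacts on top, about 0.25 kg, upright on the bench left of the station. Origin: centre of its underside, z up. May be absent (None): two to four are present.
- pack0_mid (a point): middle of that battery pack, 22.5 mm above its underside
- pack1_mid (a point): middle of that battery pack, 22.5 mm above its underside
- pack2_mid (a point): middle of that battery pack, 22.5 mm above its underside
- pack3_mid (a point): middle of that battery pack, 22.5 mm above its underside
- tape_measure: bystander, leave it alone: yellow and black tape measure, 62 x 34 x 58 mm
- camp_mug: bystander, leave it alone: blue enamel mug, 80 mm wide, 75 mm high
- screwdriver: bystander, leave it alone: red-handled screwdriver lying flat
- screw_jar: bystander, leave it alone: amber glass jar with brass lid, 64 mm wide, 85 mm high
- tape_roll: bystander, leave it alone: blue roll of tape, 90 mm wide, 25 mm high, lying flat
- wood_block: bystander, leave it alone: wooden offcut 90 x 60 x 35 mm
Things that resemble listed ones, but are neither listed nor needed, are in the scene too. What is shaped like the pack3 but purple is not meant.

How it is judged:
By the outcome, as a careful person would: the job done as asked, in the order asked, and still so for the second after the job is handed in, with the robot touching nothing.
Of pack0, pack1, pack2, pack3 only 2 to 4 are there at a start; the rules pass over those that are not, and their reading is None.
At some moment in a run one of pack0, pack1, pack2, pack3 may be knocked a few centimetres aside while the robot is not near it.
Once in a run the grip may slacken for a moment while it holds something.
It also fails if it takes over 208 s, if anything falls off the work surface, if the arm or the gripper's body presses on something with over 40 N, if the wrist force passes 120 N, or if a joint passes its speed limit or range.

## Robot

A 6-joint arm with a two-finger parallel gripper is mounted at the origin on the work surface. World frame = base frame: x ahead of the robot, y to its left, z up, the work surface at z = 0. Lengths are in m, angles in rad, forces in N, time in s.
With the tool pointing down it reaches from about 0.35 to 0.875 m from the base axis. Payload 4.2 kg.
Tool frame: the origin (TCP) lies at the very end of the fingers, on their centre line; the grasp point (between the pads) lies ctrl.grip_depth behind it (ctrl.grip_depth is the distance from the TCP to the grasp point, in m); x points along the fingers, z is the direction in which the jaws open and shut, and the axes are right-handed (so a half turn about x gives the same grasp; the last joint's range is limited). The gripper opens to 87 mm and grips with 3 to 60 N. Pads are 19 mm wide; open, the fingers measure 117 mm over their backs; the gripper's body (75 mm by 190 mm) begins 51 mm behind the grasp point.
Start: joints at [1.38, 0.385, 0.008, 0, -1.194, -0.259], TCP at [0.272, 0.563, 0.223] pointing down, gripper open.
Joint ranges: [-3.14, 3.14], [-1.21, 2.06], [-1.07, 1.41], [-3.16, 2.05], [-2.99, -0.16], [-3.1, 3.1]. Speed limits (rad/s): [2.79, 2.79, 3.14, 3.14, 3.14, 3.14].

## Interface

Orientations are given as a unit quaternion [x, y, z, w].
In Python, from station import status, grab_frame, get_calibration, job_done, ctrl gives the robot as it stands. The module is installed in compiled form; this text tells all that it offers.
- The arm moves only by the tool carry_out, never from a script. Its arguments are lists of equal length, an entry for each row: "delta_rot": the turn, a rotation vector about the tool's x, y, z in degrees, a list of three; "travel": the shift along the tool's x, y, z in cm, a list of three; "gripper": the finger opening in cm, from 0 to 8.7. A call has 1 to 12 rows; each row shifts and turns the commanded pose from where the row before left it, along the tool's axes as they then stand; what a row does not reach is not made up. A row lasts 1/12 s, in which the tool goes at most 41.7 mm and 7.16 degrees, less where a joint would pass 70% of its speed; a pose out of reach is approached as far as the arm can. A call is refused whole if a number of a shift passes 4.17 or a number of a turn 7.16, either way. A call with a gripper value outside its range is refused whole. The fingers move at their own pace and stop on an object; "squeeze" is the grip in N (left out, the last holds). Time passes only in rows, so rows that do not move let the fingers close. It gives the time, the measured TCP pose, the force and the opening at its end, in the units of the state.
- status.read_state(): the state, without advancing time (a new reading comes with each control period).
- grab_frame(name): name is "side" or "top" or "wrist"; returns the picture (400x640x3 uint8, red, green, blue); there is no depth.
- get_calibration(name): a dict with "fov_y" (degrees; the focal length in pixels is half the picture's height over the tangent of half this angle, whatever the lens; pixels are square), "cx", "cy" (the principal point, pixels), "T" (4x4, takes a point from camera to world coordinates). Camera axes: x right, y down, z forward; pixel columns grow to the right and rows downward; lengths in m; the calibration is good to about 2 mm. A picture is of the moment at which its call begins: read the wrist's pose just before it. get_calibration takes no time and is no camera call; for the wrist camera it gives the pose at the moment of the call.
- job_done(): hands the job in, once; it reports no verdict.
The state is a dict: "clock": time; "qpos": joint angles; "qd": joint speeds; "joint_torque": joint torques, N m; "tool_pos": TCP position; "orientation": TCP orientation; "contact_force": force on the tool from outside, world axes, zero at the start; "ft_torque": the same for the moment, N m; "finger_gap": opening from 0.0 (shut) to 1.0 (fully open).
Only numpy, scipy, OpenCV 4.12 (cv2) and the standard library are available. Lean on these libraries where they do the work, as an engineer would, in place of code of your own. Each camera call takes 0.05 s, during which the arm holds its last target. There are 200 camera calls.

## Working session

There is one attempt and no reset: what is moved stays moved. The work goes in short steps, Python scripts to look and compute and a tool call to move; the robot and the scene stay as the last step left them, time stands still between calls to the robot, and variables do not carry over. Pictures are saved under pics/ and viewed, about 12 in all and at most 16, crops included, and the job is handed in when it is done.

Besides the shell and the picture viewer there is one more tool, called as a command line: name --argument value ..., lists and objects as JSON in quotes. carry_out: Moves the arm, as the interface text tells. Its arguments: {"type":"object","properties":{"delta_rot":{"type":"array","items":{"type":"array","items":{"type":"number"}}},"travel":{"type":"array","items":{"type":"array","items":{"type":"number"}}},"gripper":{"type":"array","items":{"type":"number"}},"squeeze":{"type":"number"}},"required":["delta_rot","travel","gripper"]}

```bash
mkdir -p pics; cat > h.py <<'E'
import numpy as np, cv2
from station import status, grab_frame, get_calibration, job_done, ctrl
from scipy.spatial.transform import Rotation as R
def save(n,f): cv2.imwrite(f'pics/{f}.png',cv2.cvtColor(n,cv2.COLOR_RGB2BGR))
def cam(name):
    c=get_calibration(name); return c
def ray(c,u,v):
    f=200/np.tan(np.radians(c['fov_y'])/2); T=np.array(c['T'])
    d=T[:3,:3]@np.array([(u-c['cx'])/f,(v-c['cy'])/f,1]); return T[:3,3],d/np.linalg.norm(d)
def onz(c,u,v,z):
    o,d=ray(c,u,v); return o+d*(z-o[2])/d[2]
def tri(c1,p1,c2,p2):
    o1,d1=ray(c1,*p1);o2,d2=ray(c2,*p2)
    s=np.linalg.lstsq(np.c_[d1,-d2],o2-o1,rcond=None)[0]
    a,b=o1+s[0]*d1,o2+s[1]*d2; return (a+b)/2,np.linalg.norm(a-b)
def proj(c,P):
    f=200/np.tan(np.radians(c['fov_y'])/2); T=np.array(c['T'])
    q=T[:3,:3].T@(np.array(P)-T[:3,3]); return np.array([c['cx']+f*q[0]/q[2],c['cy']+f*q[1]/q[2]])
E
python3 - <<'E'
from h import *
for n in ['top','side','wrist']:
    c=get_calibration(n); print(n,c['fov_y'],c['cx'],c['cy'],np.round(c['T'],3).tolist())
    im=grab_frame(n); np.save(n+'0.npy',im); save(im,n+'0')
s=status.read_state(); print(s, ctrl.grip_depth)
E
```

```text
top 46.02341713815955 322.63249134783945 205.65626390575335 [[-0.017, -0.997, 0.081, 0.425], [-1.0, 0.017, 0.002, -0.001], [-0.003, -0.081, -0.997, 1.478], [0.0, 0.0, 0.0, 1.0]]
side 55.486102225624265 320.9831978049373 203.34571218003103 [[0.912, -0.277, 0.301, 0.211], [-0.409, -0.644, 0.646, -0.702], [0.015, -0.713, -0.701, 0.846], [0.0, 0.0, 0.0, 1.0]]
wrist 61.08413330671979 320.1977985925678 202.1741561806096 [[-0.436, -0.863, -0.255, 0.34], [-0.9, 0.419, 0.12, 0.527], [0.003, 0.282, -0.959, 0.384], [0.0, 0.0, 0.0, 1.0]]
{'clock': 0.15, 'qpos': array([ 1.37960527e+00,  3.85374855e-01,  6.98650460e-03, -3.08330844e-04,
       -1.19397798e+00, -2.58592193e-01]), 'qd': array([-0.0002115 , -0.00375585,  0.00359775,  0.00210723,  0.00140855,
       -0.00151189]), 'joint_torque': array([-1.83722128e-03, -3.91052020e+01,  1.87584078e+01,  4.22247157e+00,
        1.23166505e-02, -1.43675356e-04]), 'tool_pos': array([0.27154349, 0.56246048, 0.22173872]), 'orientation': array([-0.59847759, -0.37553831,  0.59938375, -0.37621093]), 'contact_force': array([-0.74235324,  0.14060869, -0.50120441]), 'ft_torque': array([-0.02998105,  0.04138438, -0.00132685]), 'finger_gap': 1.0026565597065342} 0.0187
```

View pics/top0.png

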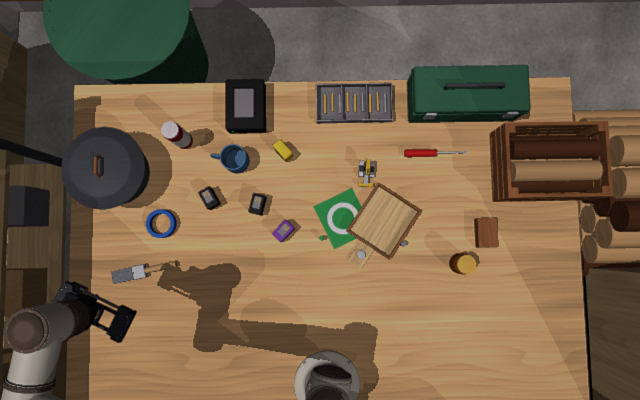

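View pics/side0.png

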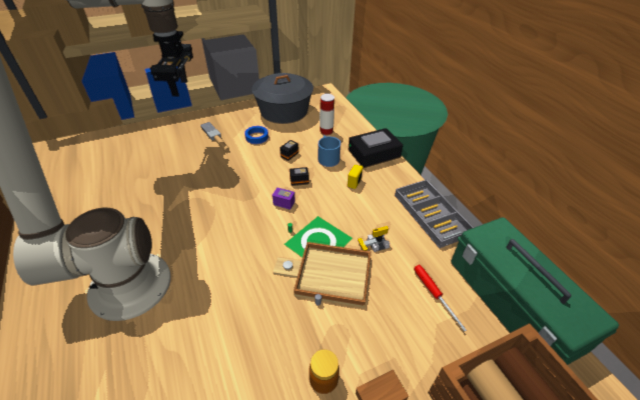

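The top view shows two black packs at (209,197) and (258,203). A purple look-alike is at (284,230), with the station knob at (367,172), tray at (385,220), green post at (323,238) and pin at (361,255). The side view shows the same packs at (289,149) and (299,176). The two black packs with an orange band fit the description. The purple block and the large black device at (245,105) do not. I'll confirm this in an enlarged crop.

```bash
python3 - <<'E'
from h import *
t=np.load('top0.npy')[140:280,190:430]; s=np.load('side0.npy')[125:315,240:400]
a=cv2.resize(t,None,fx=3.3,fy=3.3,interpolation=cv2.INTER_CUBIC); save(a,'topc')
b=cv2.resize(s,None,fx=3.1,fy=3.1,interpolation=cv2.INTER_CUBIC); save(b,'sidec')
E
```

```text
(no output)
```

View pics/topc.png

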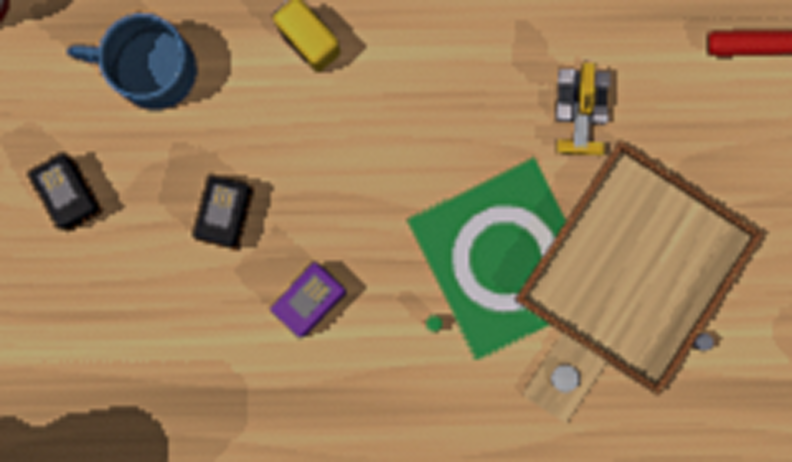

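View pics/sidec.png

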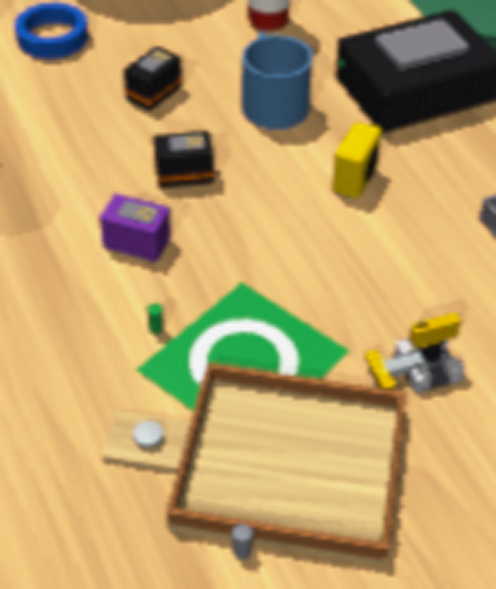

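The crop confirms it: two packs, black with an orange band at the base and brass contacts on top. The third block is purple and is not meant. The bolt points toward the pin.

```bash
python3 - <<'E'
from h import *
ct,cs=cam('top'),cam('side')
T=lambda x,y:(190+x/3.3-.35,140+y/3.3-.35); S=lambda x,y:(240+x/3.1-.35,125+y/3.1-.35)
pts={'pin':(T(565,376),S(148,432),.018),'knobtop':(T(587,86),S(436,328),.065),'gpost':(T(434,321),S(155,307),.03),
'greypost':(T(708,340),S(242,529),.03),'tapeB':(T(62,190),S(154,65),.045),'packA':(T(224,207),S(184,142),.045),
'traycorner_far':(T(621,145),S(210,370),.026),'corner2':(T(765,232),S(404,393),.026),'c3':(T(659,388),S(387,548),.026),'c4':(T(520,298),S(175,517),.026)}
P={}
for k,(a,b,z) in pts.items():
    p,e=tri(ct,a,cs,b); P[k]=p
    print(k,np.round(p,4),round(e,4),'top@z',np.round(onz(ct,*a,z)[:2],4),'side@z',np.round(onz(cs,*b,z)[:2],4))
d=(P['knobtop']-P['pin'])[:2]; print('pin-knob',np.linalg.norm(d),np.degrees(np.arctan2(d[1],d[0])), 'knob r',np.linalg.norm(P['knobtop'][:2]))
E
```

```text
pin [ 0.3917 -0.1133  0.0174] 0.0023 top@z [ 0.3928 -0.1136] side@z [ 0.3904 -0.1134]
knobtop [ 0.6588 -0.1368  0.0568] 0.002 top@z [ 0.6583 -0.1364] side@z [ 0.6532 -0.1423]
gpost [0.4449 0.0082 0.0317] 0.0023 top@z [0.446  0.0079] side@z [0.4442 0.01  ]
greypost [ 0.4226 -0.2444  0.0369] 0.0031 top@z [ 0.424  -0.2461] side@z [ 0.4229 -0.2401]
tapeB [0.573  0.3511 0.0427] 0.0001 top@z [0.5729 0.3505] side@z [0.5719 0.3481]
packA [0.5521 0.2003 0.0501] 0.004 top@z [0.5544 0.2004] side@z [0.5523 0.2066]
traycorner_far [ 0.5198 -0.1443  0.1047] 0.1589 top@z [ 0.6082 -0.1707] side@z [ 0.4634 -0.0773]
corner2 [ 0.521  -0.2733  0.1909] 0.0187 top@z [ 0.5238 -0.3033] side@z [ 0.6103 -0.1694]
c3 [ 0.4521 -0.249   0.0153] 0.1724 top@z [ 0.3804 -0.2   ] side@z [ 0.5218 -0.2992]
c4 [ 0.4487 -0.0773 -0.1969] 0.0492 top@z [ 0.4661 -0.0727] side@z [ 0.3791 -0.2062]
pin-knob 0.2681364447230023 -5.019744805620502 knob r 0.6728179648389089
```

```bash
cat >> h.py <<'E'
def plan(target, yaw=None, ang=None):
    """shift in tool axes (cm) to world target; turn about tool x (deg) to bring tool z to world angle ang (deg)"""
    s=status.read_state(); Rm=R.from_quat(s['orientation']).as_matrix(); p=s['tool_pos']
    d=Rm.T@(np.array(target)-p)*100
    za=np.degrees(np.arctan2(Rm[1,2],Rm[0,2]))
    print('t',round(s['clock'],2),'p',np.round(p,4),'z-ang',round(za,2),'xdir',np.round(Rm[:,0],4),'q',np.round(s['qpos'],2),'F',np.round(s['contact_force'],1),'gap',round(s['finger_gap'],3))
    print('shift cm',np.round(d,2), 'turn about tool x', None if ang is None else round(-((ang-za+90)%180-90),2))
    return d
E
python3 - <<'E'
from h import *
plan([0.60,-0.137,0.22],ang=85)
s=status.read_state();print(np.round(R.from_quat(s['orientation']).as_matrix(),3))
c=cam('wrist');Rm=R.from_quat(s['orientation']).as_matrix()
print('cam in tool',np.round(Rm.T@(c['T'][:3,3]-s['tool_pos']),3),np.round(Rm.T@c['T'][:3,:3],3))
E
```

```text
t 0.15 p [0.2715 0.5625 0.2217] z-ang -115.78 xdir [-6.0e-04 -1.5e-03 -1.0e+00] q [ 1.38  0.39  0.01 -0.   -1.19 -0.26] F [-0.7  0.1 -0.5] gap 1.003
shift cm [ 0.26 59.99 48.7 ] turn about tool x -20.78
[[-0.001  0.9   -0.435]
 [-0.001 -0.435 -0.9  ]
 [-1.     0.     0.002]]
cam in tool [-0.163  0.077  0.002] [[-0.001 -0.282  0.959]
 [-0.001 -0.959 -0.282]
 [ 1.    -0.001  0.001]]
```

carry_out --delta_rot '[[0, 0, 0], [0, 0, 0], [0, 0, 0], [0, 0, 0], [0, 0, 0], [0, 0, 0], [0, 0, 0], [0, 0, 0], [0, 0, 0], [0, 0, 0]]' --travel '[[0, 3, 2.4], [0, 3, 2.4], [0, 3, 2.4], [0, 3, 2.4], [0, 3, 2.4], [0, 3, 2.4], [0, 3, 2.4], [0, 3, 2.4], [0, 3, 2.4], [0, 3, 2.4]]' --gripper '[8.7, 8, 7, 6, 5, 5, 5, 5, 5, 5]' --squeeze 40

```text
clock: 0.98
tool_pos: [0.4377, 0.2144, 0.2226]
orientation: [-0.599, -0.376, 0.599, -0.376]
contact_force: [1.4, 1.1, 0.3]
finger_gap: 0.584
```

carry_out --delta_rot '[[0, 0, 0], [0, 0, 0], [0, 0, 0], [0, 0, 0], [0, 0, 0], [0, 0, 0], [0, 0, 0], [0, 0, 0], [0, 0, 0], [0, 0, 0], [0, 0, 0]]' --travel '[[0, 3.2, 2.4], [0, 3.2, 2.4], [0, 3.2, 2.4], [0, 3.2, 2.4], [0, 3.2, 2.4], [0, 3.2, 2.4], [0, 3.2, 2.4], [0, 3.2, 2.4], [0, 3.2, 2.4], [0, 3.2, 2.4], [0, 3.2, 0.2]]' --gripper '[5, 5, 5, 5, 5, 5, 5, 5, 5, 5, 5]'

```text
clock: 1.9
tool_pos: [0.6484, -0.1589, 0.2224]
orientation: [-0.599, -0.375, 0.6, -0.375]
contact_force: [1.7, 1.4, 1.3]
finger_gap: 0.575
```

carry_out --delta_rot '[[7, 0, 0], [7, 0, 0], [7, 0, 0], [7, 0, 0], [7, 0, 0], [7, 0, 0], [7, 0, 0], [7, 0, 0], [7, 0, 0], [7, 0, 0], [7, 0, 0], [7, 0, 0]]' --travel '[[0, 0, 0], [0, 0, 0], [0, 0, 0], [0, 0, 0], [0, 0, 0], [0, 0, 0], [0, 0, 0], [0, 0, 0], [0, 0, 0], [0, 0, 0], [0, 0, 0], [0, 0, 0]]' --gripper '[5, 5, 5, 5, 5, 5, 5, 5, 5, 5, 5, 5]'

```text
clock: 2.9
tool_pos: [0.649, -0.1546, 0.222]
orientation: [-0.696, 0.124, 0.697, 0.124]
contact_force: [0.6, 0.9, -0.0]
finger_gap: 0.575
```

carry_out --delta_rot '[[7, 0, 0], [7, 0, 0], [7, 0, 0], [7, 0, 0], [7, 0, 0], [7, 0, 0], [7, 0, 0], [7, 0, 0], [7, 0, 0], [7, 0, 0], [5.2, 0, 0], [0, 0, 0]]' --travel '[[0, 0, 0], [0, 0, 0], [0, 0, 0], [0, 0, 0], [0, 0, 0], [0, 0, 0], [0, 0, 0], [0, 0, 0], [0, 0, 0], [0, 0, 0], [0, 0, 0], [0, 0, 0]]' --gripper '[5, 5, 5, 5, 5, 5, 5, 5, 5, 5, 5, 5]'

```text
clock: 3.9
tool_pos: [0.649, -0.1547, 0.222]
orientation: [-0.477, 0.522, 0.478, 0.521]
contact_force: [-0.4, -0.2, -0.9]
finger_gap: 0.575
```

```bash
python3 - <<'E'
from h import *
plan([0.657,-0.137,0.20],ang=85)
im=grab_frame('wrist'); np.save('w1.npy',im); save(im,'w1'); np.save('w1T.npy',cam('wrist')['T'])
E
```

```text
t 3.9 p [ 0.649  -0.1547  0.222 ] z-ang 84.94 xdir [-1.e-03  2.e-04 -1.e+00] q [ 0.01  0.46  0.12 -0.   -1.24 -1.67] F [-0.4 -0.2 -0.9] gap 0.575
shift cm [ 2.2  -0.64  1.83] turn about tool x -0.06
```

View pics/w1.png

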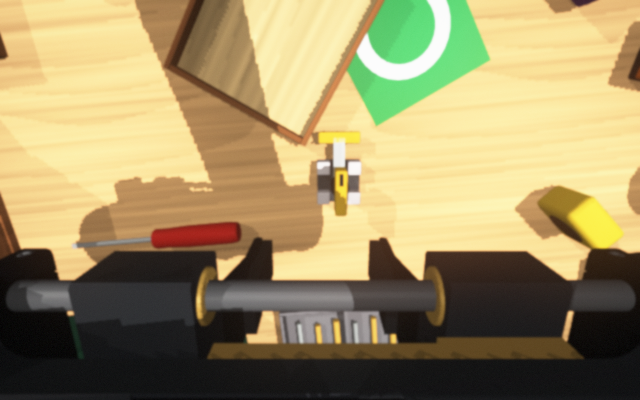

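The wrist view shows the knob bar at (341,190), with the bolt crosspiece at (339,137) just beside the tray corner at (303,140). Next I'll refine it with masks.

```bash
python3 - <<'E'
from h import *
ct,cs,cw=cam('top'),cam('side'),cam('wrist')
w=np.load('w1.npy')
def bar(im,box):
    u0,v0,u1,v1=box; h=cv2.cvtColor(im[v0:v1,u0:u1],cv2.COLOR_RGB2HSV)
    m=cv2.inRange(h,(18,140,70),(36,255,255)); n,l,st,ce=cv2.connectedComponentsWithStats(m)
    i=1+np.argmax(st[1:,4]); c=[c for c in cv2.findContours((l==i).astype(np.uint8),0,1)[0]][0]
    r=cv2.minAreaRect(c); return np.array(r[0])+[u0,v0],r[1],r[2],st[i]+[u0,v0,0,0,0]
for n,im,c,b in [('w',w,cw,(322,165,362,222)),('t',np.load('top0.npy'),ct,(358,155,378,174)),('s',np.load('side0.npy'),cs,(368,222,395,240))]:
    r=bar(im,b); print(n,r, np.round(onz(c,*r[0],.065),4),np.round(onz(c,*r[0],.06),4))
# ends of bar in wrist
print('ends', np.round([onz(cw,343.5,170,.065),onz(cw,342,213,.06)],4))
rw=bar(w,(322,165,362,222))[0]; rs=bar(np.load('side0.npy'),(368,222,395,240))[0]; rt=bar(np.load('top0.npy'),(358,155,378,174))[0]
print(tri(cw,rw,cs,rs),tri(cw,rw,ct,rt),tri(ct,rt,cs,rs))
print('bolt bar',np.round(onz(cw,339,137,.02),4),np.round(onz(cw,318,138,.02),4),np.round(onz(cw,360,137,.02),4),'traycorner',onz(cw,303,140,.026),onz(cw,167,66,.026))
a=cv2.resize(w[120:230,280:400],None,fx=5,fy=5,interpolation=cv2.INTER_CUBIC); save(a,'w1c')
E
```

```text
w (array([340.5, 191.5]), (47.0, 13.0), 90.0, array([334, 168,  14,  48, 606])) [ 0.6551 -0.1376  0.065 ] [ 0.6564 -0.1374  0.06  ]
t (array([368., 166.]), (14.0, 4.0), 90.0, array([366, 159,   5,  15,  62])) [ 0.6574 -0.1378  0.065 ] [ 0.6582 -0.1383  0.06  ]
s (array([380.44117737, 230.76470566]), (8.973817825317383, 17.947635650634766), 75.96376037597656, array([372, 225,  18,  12, 150])) [ 0.653  -0.1435  0.065 ] [ 0.6558 -0.1399  0.06  ]
ends [[ 0.6341 -0.1333  0.065 ]
 [ 0.6788 -0.1374  0.06  ]]
(array([ 0.65752349, -0.13733914,  0.05652784]), np.float64(0.000458305525656887)) (array([ 0.65768459, -0.13789054,  0.05832525]), np.float64(0.0020113571924082617)) (array([ 0.65799368, -0.13824109,  0.05739964]), np.float64(0.001481471707683247))
bolt bar [ 0.6071 -0.1333  0.02  ] [ 0.6063 -0.1556  0.02  ] [ 0.6091 -0.1111  0.02  ] traycorner [ 0.60642678 -0.17135692  0.026     ] [ 0.52304119 -0.2979766   0.026     ]
```

View pics/w1c.png

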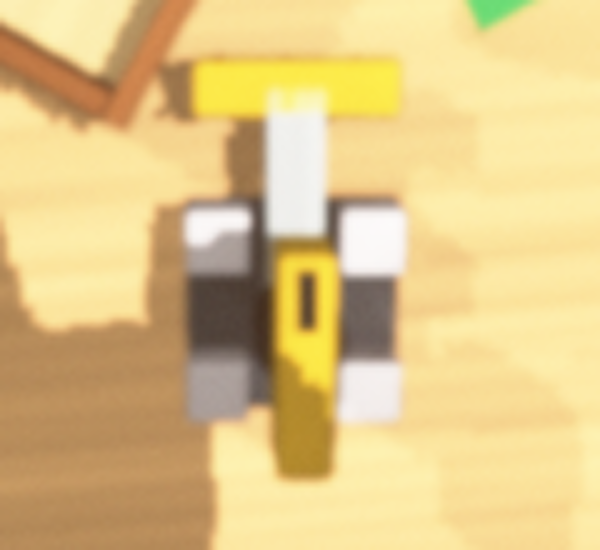

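Knob axis comes out at (0.6567,-0.1377), with the bar centroid 57 mm up, which agrees with the text. I'm descending onto it.

carry_out --delta_rot '[[0, 0, 0], [0, 0, 0], [0, 0, 0], [0, 0, 0], [0, 0, 0], [0, 0, 0], [0, 0, 0], [0, 0, 0], [0, 0, 0], [0, 0, 0], [0, 0, 0], [0, 0, 0]]' --travel '[[0, -0.3, 0.9], [0, -0.32, 0.86], [2, 0, 0], [2, 0, 0], [2, 0, 0], [2, 0, 0], [2, 0, 0], [2, 0, 0], [2, 0, 0], [2, 0, 0], [1.8, 0, 0], [1, 0, 0]]' --gripper '[5, 5, 5, 5, 5, 5, 5, 5, 5, 5, 5, 5]' --squeeze 30

```text
clock: 4.95
tool_pos: [0.6561, -0.1367, 0.0319]
orientation: [-0.477, 0.522, 0.479, 0.52]
contact_force: [-0.1, 0.0, -0.5]
finger_gap: 0.574
```

carry_out --delta_rot '[[0, 0, 0], [0, 0, 0], [0, 0, 0], [0, 0, 0], [0, 0, 0], [0, 0, 0], [0, 0, 0], [0, 0, 0]]' --travel '[[0, 0, 0], [0, 0, 0], [0, 0, 0], [0, 0, 0], [0, 0, 0], [0, 0, 0], [0, 0, 0], [0, 0, 0]]' --gripper '[4, 3, 2, 1, 0.5, 0.5, 0.5, 0.5]'

```text
clock: 5.62
tool_pos: [0.6581, -0.1356, 0.0359]
orientation: [-0.478, 0.52, 0.478, 0.522]
contact_force: [-0.2, 7.1, 2.8]
finger_gap: 0.198
```

carry_out --delta_rot '[[0, 0, 0], [0, 0, 0], [0, 0, 0], [0, 0, 0]]' --travel '[[0, 0, 0], [0, 0, 0], [0, 0, 0], [0, 0, 0]]' --gripper '[0.5, 0.5, 0.5, 0.5]'

```text
clock: 5.95
tool_pos: [0.658, -0.1356, 0.0359]
orientation: [-0.478, 0.52, 0.478, 0.522]
contact_force: [0.2, 6.3, 3.3]
finger_gap: 0.199
```

```bash
python3 - <<'E'
from h import *
plan([0.6567,-0.1377,0.034],ang=85)
E
```

```text
t 5.95 p [ 0.658  -0.1356  0.0359] z-ang 85.06 xdir [ 0.003  0.002 -1.   ] q [ 0.04  0.63 -0.08 -0.   -0.86 -1.69] F [0.2 6.3 3.3] gap 0.199
shift cm [ 0.19  0.12 -0.22] turn about tool x 0.06
```

carry_out --delta_rot '[[0, 0, 0], [0, 0, 0], [0, 0, 0], [0, 0, 0], [0, 0, 0], [0, 0, 0], [0, 0, 0], [0, 0, 0], [0, 0, 0], [0, 0, 0], [0, 0, 0], [0, 0, 0]]' --travel '[[0, 0, 0], [0, 0, 0], [0, 0, 0], [-0.9, 0, 0.2], [0, 0, 0], [0, 0, 0], [0, 0, 0], [0, 0, 0], [0, 0, 0], [0, 0, 0], [0, 0, 0], [0, 0, 0]]' --gripper '[4, 4, 4, 4, 4, 2, 0.5, 0.5, 0.5, 0.5, 0.5, 0.5]'

```text
clock: 6.95
tool_pos: [0.6571, -0.1353, 0.0434]
orientation: [-0.478, 0.521, 0.478, 0.521]
contact_force: [-1.1, 1.2, -0.5]
finger_gap: 0.136
```

```bash
python3 - <<'E'
from h import *
plan([0.6567,-0.1377,0.034],ang=85)
im=grab_frame('wrist');t=grab_frame('side')[190:270,330:430]
a=np.hstack([im[60:400,150:530],cv2.resize(t,(420,340),interpolation=cv2.INTER_CUBIC)])
save(a,'w2')
E
```

```text
t 6.95 p [ 0.6571 -0.1353  0.0434] z-ang 85.04 xdir [-3.e-04  4.e-04 -1.e+00] q [ 0.04  0.62 -0.08 -0.   -0.87 -1.69] F [-1.1  1.2 -0.5] gap 0.136
shift cm [ 0.94  0.02 -0.24] turn about tool x 0.04
```

View pics/w2.png

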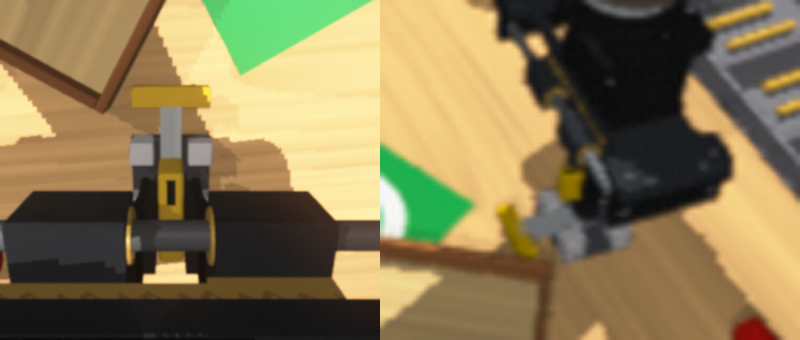

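The bar is gripped at 11.8 mm, which matches its 12 mm thickness. Next I lift it.

carry_out --delta_rot '[[0, 0, 0], [0, 0, 0], [0, 0, 0], [0, 0, 0], [0, 0, 0], [0, 0, 0], [0, 0, 0], [0, 0, 0]]' --travel '[[-0.4, 0, 0], [-0.4, 0, 0], [-0.4, 0, 0], [-0.4, 0, 0], [-0.4, 0, 0], [-0.2, 0, 0], [0, 0, 0], [0, 0, 0]]' --gripper '[0.5, 0.5, 0.5, 0.5, 0.5, 0.5, 0.5, 0.5]'

```text
clock: 7.72
tool_pos: [0.657, -0.1354, 0.0654]
orientation: [-0.478, 0.521, 0.478, 0.521]
contact_force: [1.5, 3.6, -6.0]
finger_gap: 0.13
```

carry_out --delta_rot '[[-5, 0, 0], [-5, 0, 0], [-5, 0, 0], [-5, 0, 0], [-5, 0, 0], [-5, 0, 0]]' --travel '[[0, 0, 0], [0, 0, 0], [0, 0, 0], [0, 0, 0], [0, 0, 0], [0, 0, 0]]' --gripper '[0.5, 0.5, 0.5, 0.5, 0.5, 0.5]'

```text
clock: 8.22
tool_pos: [0.6571, -0.1361, 0.0654]
orientation: [0.597, -0.379, -0.597, -0.378]
contact_force: [1.6, 1.7, -6.2]
finger_gap: 0.138
```

carry_out --delta_rot '[[-5, 0, 0], [-5, 0, 0], [-5, 0, 0], [-5, 0, 0], [-5, 0, 0], [-5, 0, 0], [-5, 0, 0], [-5, 0, 0], [-5, 0, 0], [-5, 0, 0], [-5, 0, 0], [-3, 0, 0]]' --travel '[[0, 0, 0], [0, 0, 0], [0, 0, 0], [0, 0, 0], [0, 0, 0], [0, 0, 0], [0, 0, 0], [0, 0, 0], [0, 0, 0], [0, 0, 0], [0, 0, 0], [0, 0, 0]]' --gripper '[0.5, 0.5, 0.5, 0.5, 0.5, 0.5, 0.5, 0.5, 0.5, 0.5, 0.5, 0.5]'

```text
clock: 9.22
tool_pos: [0.6582, -0.1368, 0.0655]
orientation: [0.707, -0.042, -0.705, -0.042]
contact_force: [3.7, -0.4, -7.9]
finger_gap: 0.133
```

```bash
python3 - <<'E'
from h import *
plan([0.657,-0.1355,0.0434],ang=85+86)
print(status.read_state()['ft_torque'])
E
```

```text
t 9.22 p [ 0.6582 -0.1368  0.0655] z-ang 173.16 xdir [ 0.0024 -0.001  -1.    ] q [ 0.04  0.6  -0.06  0.   -0.92 -0.16] F [ 3.7 -0.4 -7.9] gap 0.133
shift cm [ 2.21 -0.11  0.14] turn about tool x 2.16
[-0.01088731 -1.34792123 -0.55240646]
```

carry_out --delta_rot '[[2, 0, 0], [0, 0, 0], [0, 0, 0], [0, 0, 0], [0, 0, 0], [0, 0, 0], [0, 0, 0], [0, 0, 0], [0, 0, 0]]' --travel '[[0, 0, 0], [0.4, 0, 0], [0.4, 0, 0], [0.4, 0, 0], [0.4, 0, 0], [0.4, 0, 0], [0.4, 0, 0], [0, 0, 0], [0, 0, 0]]' --gripper '[0.5, 0.5, 0.5, 0.5, 0.5, 0.5, 0.5, 0.5, 0.5]'

```text
clock: 9.97
tool_pos: [0.6583, -0.1367, 0.0436]
orientation: [0.706, -0.055, -0.704, -0.054]
contact_force: [-0.3, -3.3, 8.9]
finger_gap: 0.137
```

```bash
python3 - <<'E'
from h import *
plan([0.657,-0.1355,0.0434],ang=85+86)
im=grab_frame('wrist');t=grab_frame('side')[190:270,330:430]
a=np.hstack([im[60:400,150:530],cv2.resize(t,(420,340),interpolation=cv2.INTER_CUBIC)])
save(a,'w3')
E
```

```text
t 9.97 p [ 0.6583 -0.1367  0.0436] z-ang 171.09 xdir [ 0.0027 -0.0018 -1.    ] q [ 0.04  0.62 -0.08  0.   -0.87 -0.19] F [-0.3 -3.3  8.9] gap 0.137
shift cm [ 0.02 -0.09  0.15] turn about tool x 0.09
```

View pics/w3.png

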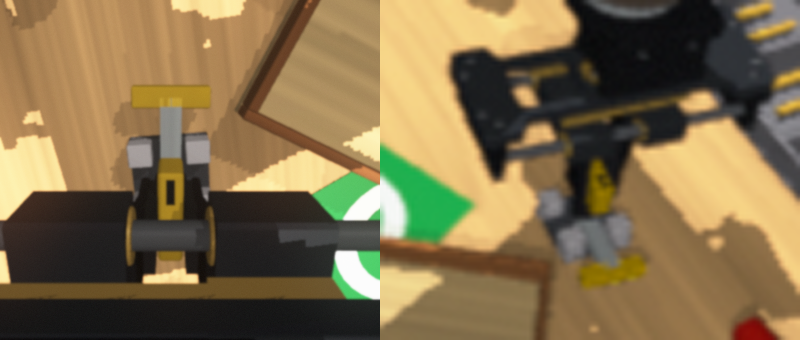

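The bolt now points right, seated in the slot and fully down at z 0.0436, against 0.0434 at the start. Next I release it and go round to the tray's right wall.

carry_out --delta_rot '[[0, 0, 0], [0, 0, 0], [0, 0, 0], [0, 0, 0], [0, 0, 0], [0, 0, 0], [0, 0, 0], [0, 0, 0]]' --travel '[[0, 0, 0], [0, 0, 0], [0, 0, 0], [-3, 0, 0], [-4, 0, 0], [-1, 0, 0], [0, 0, 0], [0, 0, 0]]' --gripper '[3.5, 3.5, 3.5, 3.5, 3.5, 0, 0, 0]'

```text
clock: 10.73
tool_pos: [0.6564, -0.1351, 0.1212]
orientation: [-0.705, 0.055, 0.705, 0.056]
contact_force: [-0.2, 0.6, -1.9]
finger_gap: 0.252
```

```bash
python3 - <<'E'
from h import *
s=status.read_state(); Rm=R.from_quat(s['orientation']).as_matrix()
pin=np.array([.392,-.1134]); 
plan([.4577,-.308,.12])
prev=np.array([.4577,-.308])
for h,y in [(-35,-.097),(-28,-.095),(-21,-.093),(-14,-.091),(-7,-.090),(0,-.090),(7,-.091),(14,-.093),(20,-.095),(25,-.096)]:
    a=np.radians(h); p=pin+np.array([[np.cos(a),-np.sin(a)],[np.sin(a),np.cos(a)]])@[.165,y]
    print(h,np.round(p,3),np.round(Rm.T@np.r_[p-prev,0]*100,2)); prev=p
E
```

```text
t 10.73 p [ 0.6564 -0.1351  0.1212] z-ang 171.01 xdir [-0.001   0.0013 -1.    ] q [ 0.04  0.54 -0.   -0.   -1.03 -0.19] F [-0.2  0.6 -1.9] gap 0.252
shift cm [ 0.11 20.19 16.93] turn about tool x None
-35 [ 0.472 -0.287] [ 0.   -2.24 -1.05]
-28 [ 0.493 -0.275] [-0.   -1.6  -1.93]
-21 [ 0.513 -0.259] [ 0.   -1.83 -1.7 ]
-14 [ 0.53  -0.242] [ 0.   -2.02 -1.44]
-7 [ 0.545 -0.223] [ 0.   -2.08 -1.16]
0 [ 0.557 -0.203] [ 0.   -2.11 -0.9 ]
7 [ 0.567 -0.184] [ 0.   -2.11 -0.66]
14 [ 0.575 -0.164] [ 0.   -2.09 -0.45]
20 [ 0.58  -0.146] [ 0.   -1.8  -0.22]
25 [ 0.582 -0.131] [ 0.   -1.58 -0.01]
```

carry_out --delta_rot '[[0, 0, 0], [0, 0, 0], [0, 0, 0], [0, 0, 0], [0, 0, 0], [0, 0, 0], [0, 0, 0], [0, 0, 0], [0, 0, 0], [0, 0, 0], [0, 0, 0], [0, 0, 0]]' --travel '[[0, 2.9, 2.4], [0, 2.9, 2.4], [0, 2.9, 2.4], [0, 2.9, 2.4], [0, 2.9, 2.4], [0, 2.9, 2.4], [0, 2.8, 2.5], [3, 0, 0], [3, 0, 0], [3, 0, 0], [1.7, 0, 0], [0, 0, 0]]' --gripper '[0, 0, 0, 0, 0, 0, 0, 0, 0, 0, 0, 0]'

```text
clock: 11.73
tool_pos: [0.4536, -0.3069, 0.0087]
orientation: [-0.7, 0.054, 0.709, 0.058]
contact_force: [-0.4, 0.3, -0.8]
finger_gap: 0.003
```

```bash
python3 - <<'E'
from h import *
plan([.472,-.287,.014])
E
```

```text
t 11.73 p [ 0.4536 -0.3069  0.0087] z-ang 170.92 xdir [-0.0126  0.0054 -0.9999] q [-0.3   0.51 -0.42 -0.   -0.65  0.14] F [-0.4  0.3 -0.8] gap 0.003
shift cm [-0.54 -2.26 -1.5 ] turn about tool x None
```

carry_out --delta_rot '[[0, 0, 0], [0, 0, 0], [0, 0, 0], [0, 0, 0], [0, 0, 0], [0, 0, 0], [0, 0, 0], [0, 0, 0], [0, 0, 0], [0, 0, 0]]' --travel '[[0, 0, 0], [0, -1.1, -0.6], [0, -1.1, -0.6], [0, -0.8, -0.95], [0, -0.8, -0.95], [0, -0.9, -0.85], [0, -0.9, -0.85], [0, -1, -0.7], [0, -1, -0.7], [0, 0, 0]]' --gripper '[0, 0, 0, 0, 0, 0, 0, 0, 0, 0]'

```text
clock: 12.57
tool_pos: [0.5343, -0.2419, 0.0153]
orientation: [0.706, -0.054, -0.704, -0.054]
contact_force: [0.5, -0.2, 1.2]
finger_gap: 0.001
```

```bash
python3 - <<'E'
from h import *
plan([.53,-.242,.014])
E
```

```text
t 12.57 p [ 0.5343 -0.2419  0.0153] z-ang 171.18 xdir [ 2.5e-03 -5.0e-04 -1.0e+00] q [-0.15  0.54 -0.33  0.   -0.7  -0.  ] F [ 0.5 -0.2  1.2] gap 0.001
shift cm [0.13 0.07 0.42] turn about tool x None
```

carry_out --delta_rot '[[0, 0, 0], [0, 0, 0], [0, 0, 0], [0, 0, 0], [0, 0, 0], [0, 0, 0], [0, 0, 0], [0, 0, 0], [0, 0, 0], [0, 0, 0], [0, 0, 0]]' --travel '[[0, -1.05, -0.5], [0, -1.05, -0.4], [0, -1.05, -0.35], [0, -1.05, -0.35], [0, -1.05, -0.3], [0, -1.05, -0.3], [0, -1, -0.2], [0, -1, -0.2], [0, -0.6, 0], [0, -0.6, 0], [0, 0, 0]]' --gripper '[0, 0, 0, 0, 0, 0, 0, 0, 0, 0, 0]'

```text
clock: 13.48
tool_pos: [0.5742, -0.1527, 0.0153]
orientation: [0.706, -0.055, -0.704, -0.055]
contact_force: [2.7, -1.0, 0.2]
finger_gap: 0.005
```

carry_out --delta_rot '[[0, 0, 0], [0, 0, 0], [0, 0, 0], [0, 0, 0]]' --travel '[[0, -0.4, 0], [0, -0.4, 0], [0, -0.3, 0], [0, 0, 0]]' --gripper '[0, 0, 0, 0]'

```text
clock: 13.82
tool_pos: [0.5753, -0.1429, 0.0153]
orientation: [0.706, -0.055, -0.704, -0.055]
contact_force: [2.2, -4.1, 0.8]
finger_gap: 0.006
```

```bash
python3 - <<'E'
from h import *
plan([.582,-.131,.014])
E
```

```text
t 13.82 p [ 0.5753 -0.1429  0.0153] z-ang 171.06 xdir [ 2.8e-03 -4.0e-04 -1.0e+00] q [ 0.03  0.55 -0.31  0.   -0.71 -0.19] F [ 2.2 -4.1  0.8] gap 0.006
shift cm [ 0.13 -1.28 -0.48] turn about tool x None
```

Contact force is about 4 N, which is just friction. I'll push further in small steps until the stop shows up.

carry_out --delta_rot '[[0, 0, 0], [0, 0, 0], [0, 0, 0], [0, 0, 0], [0, 0, 0]]' --travel '[[0, -0.3, -0.1], [0, -0.3, -0.1], [0, -0.3, -0.1], [0, -0.2, 0], [0, 0, 0]]' --gripper '[0, 0, 0, 0, 0]'

```text
clock: 14.23
tool_pos: [0.5776, -0.1332, 0.0148]
orientation: [-0.704, 0.056, 0.706, 0.055]
contact_force: [-1.2, -5.8, 2.2]
finger_gap: 0.007
```

carry_out --delta_rot '[[0, 0, 0], [0, 0, 0], [0, 0, 0]]' --travel '[[0, -0.2, 0], [0, -0.2, 0], [0, 0, 0]]' --gripper '[0, 0, 0]'

```text
clock: 14.48
tool_pos: [0.5779, -0.1293, 0.0147]
orientation: [-0.704, 0.056, 0.706, 0.055]
contact_force: [-0.8, -5.4, 2.3]
finger_gap: 0.001
```

carry_out --delta_rot '[[0, 0, 0], [0, 0, 0], [0, 0, 0]]' --travel '[[0, -0.2, 0], [0, -0.2, 0], [0, 0, 0]]' --gripper '[0, 0, 0]'

```text
clock: 14.73
tool_pos: [0.5781, -0.1276, 0.0148]
orientation: [-0.703, 0.056, 0.706, 0.054]
contact_force: [-1.9, -15.9, 2.9]
finger_gap: 0.003
```

The force jumped to 16 N, so the tray is at the stop. I'm backing off, rising and going to look at the packs.

carry_out --delta_rot '[[0, 0, 0], [0, 0, 0], [0, 0, 0], [0, 0, 0], [0, 0, 0], [0, 0, 0], [0, 0, 0], [0, 0, 0], [0, 0, 0], [0, 0, 0]]' --travel '[[0, 0.3, 0], [0, 1, 0], [0, 1, 0], [-2, 0, 0], [-4, 0, 0], [-4, 0, 0], [-4, 0, 0], [-4, 0, 0], [-4, 0, 0], [-1.5, 0, 0]]' --gripper '[0, 0, 0, 0, 0, 4, 7, 8, 8, 8]'

```text
clock: 15.57
tool_pos: [0.5784, -0.148, 0.2566]
orientation: [0.709, -0.055, -0.701, -0.055]
contact_force: [1.3, -0.6, 0.1]
finger_gap: 0.294
```

carry_out --delta_rot '[[0, 0, 0], [0, 0, 0], [0, 0, 0], [0, 0, 0], [0, 0, 0], [0, 0, 0], [0, 0, 0], [0, 0, 0], [0, 0, 0], [0, 0, 0], [0, 0, 0]]' --travel '[[0, -3.8, 0.5], [0, -3.8, 0.5], [0, -3.8, 0.5], [0, -3.8, 0.5], [0, -3.8, 0.5], [0, -3.8, 0.5], [0, -3.8, 0.5], [0, -3.8, 0.5], [0, -3.8, 0.5], [0, 0, 0], [0, 0, 0]]' --gripper '[8, 8, 8, 8, 8, 8, 8, 8, 8, 8, 8]'

```text
clock: 16.48
tool_pos: [0.5846, 0.1994, 0.2486]
orientation: [-0.704, 0.054, 0.706, 0.054]
contact_force: [-0.1, -0.2, -0.0]
finger_gap: 0.916
```

```bash
python3 - <<'E'
from h import *
plan([.56,.2,.24])
cw=cam('wrist'); im=grab_frame('wrist'); np.save('w4.npy',im); np.save('w4T.npy',cw['T']); np.save('top4.npy',grab_frame('top')); np.save('side4.npy',grab_frame('side'))
t=np.load('top4.npy')[140:280,190:430]
a=np.vstack([cv2.resize(im,(480,300)),cv2.resize(t,(480,280),interpolation=cv2.INTER_CUBIC)]); save(a,'w4')
E
```

```text
t 16.48 p [0.5846 0.1994 0.2486] z-ang 171.2 xdir [-0.0019 -0.     -1.    ] q [ 0.59  0.36  0.03 -0.   -1.25 -0.74] F [-0.1 -0.2 -0. ] gap 0.916
shift cm [0.87 0.32 2.44] turn about tool x None
```

View pics/w4.png

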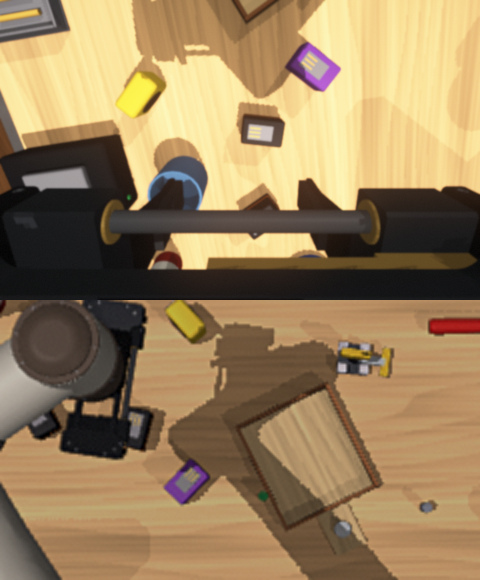

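The tray lies against the green post in the top inset. Pack A is clear at wrist pixel (349,173), pack B is partly hidden at (349,287), and the purple one is at (420,88), not meant.

```bash
cat >> h.py <<'E'
def pack(im,c,box):
    u0,v0,u1,v1=box; sub=im[v0:v1,u0:u1]; h=cv2.cvtColor(sub,cv2.COLOR_RGB2HSV)
    dark=cv2.inRange(h,(0,0,0),(180,255,75)); org=cv2.inRange(h,(3,170,90),(17,255,255))
    m=cv2.morphologyEx(dark|org,cv2.MORPH_CLOSE,np.ones((3,3)))
    n,l,st,ce=cv2.connectedComponentsWithStats(m); i=1+np.argmax(st[1:,4])
    cn=max(cv2.findContours((l==i).astype(np.uint8),0,1)[0],key=cv2.contourArea); hu=cv2.convexHull(cn)
    M=cv2.moments(hu); p=np.array([M['m10']/M['m00']+u0,M['m01']/M['m00']+v0])
    r=cv2.minAreaRect(hu)
    g=cv2.inRange(h,(0,0,110),(180,110,255)); hm=np.zeros_like(g); cv2.fillConvexPoly(hm,hu,1); hm=cv2.erode(hm,np.ones((5,5)))
    ys,xs=np.nonzero(g*hm); 
    con=None
    if len(xs)>10:
        rr=cv2.minAreaRect(np.c_[xs,ys].astype(np.float32)); con=[np.array(rr[0])+[u0,v0],[onz(c,*(q+[u0,v0]),.045)[:2] for q in cv2.boxPoints(rr)]]
    out=sub.copy(); cv2.polylines(out,[hu],True,(0,255,0),1)
    corners=[onz(c,*(q+[u0,v0]),.0225)[:2] for q in cv2.boxPoints(r)]
    return dict(cen=p,box=corners,con=con,area=st[i][4],dbg=out)
def show(r,c):
    b=np.array(r['box']); e=[b[1]-b[0],b[2]-b[1]]; L=[np.linalg.norm(x) for x in e]; k=int(np.argmax(L))
    print('px',np.round(r['cen'],1),'mid@.0225',np.round(onz(c,*r['cen'],.0225)[:2],4),'sides',np.round(L,4),'long ang',round(np.degrees(np.arctan2(e[k][1],e[k][0]))%180,1))
    if r['con']:
        q=np.array(r['con'][1]); e=[q[1]-q[0],q[2]-q[1]]; L=[np.linalg.norm(x) for x in e]; k=int(np.argmax(L))
        print('  contacts',np.round(q.mean(0),4),'sides',np.round(L,4),'ang',round(np.degrees(np.arctan2(e[k][1],e[k][0]))%180,1))
E
python3 - <<'E'
from h import *
ct,cs,cw=cam('top'),cam('side'),cam('wrist'); cw=dict(cw,T=np.load('w4T.npy'))
w=np.load('w4.npy'); d=[]
r=pack(w,cw,(305,140,395,205)); show(r,cw); d.append(cv2.resize(r['dbg'],(400,300)))
t=np.load('top0.npy'); s=np.load('side0.npy')
rs={}
for k,bt,bs in [('A',(245,188,275,220),(284,160,314,188)),('B',(196,182,223,214),(276,137,303,162))]:
    a=pack(t,ct,bt); show(a,ct); b=pack(s,cs,bs); show(b,cs); print(k,'tri',tri(ct,a['cen'],cs,b['cen'])); rs[k]=a,b
    if k=='A': print('tri w-top',tri(cw,r['cen'],ct,a['cen']))
    d+= [cv2.resize(a['dbg'],(200,200)),cv2.resize(b['dbg'],(200,200))]
top=np.hstack([d[0],np.vstack([np.hstack(d[1:3]),np.hstack(d[3:5])])[:300]]) if 0 else np.hstack([cv2.resize(d[0],(400,400)),np.vstack([np.hstack(d[1:3]),np.hstack(d[3:5])])])
save(top,'p1')
E
```

```text
px [349.6 158.2] mid@.0225 [0.547  0.1866] sides [0.0043 0.0558] long ang 165.1
px [257.5 203.7] mid@.0225 [0.5524 0.2036] sides [0.064  0.0454] long ang 165.7
  contacts [0.5559 0.2032] sides [0.0324 0.0192] ang 168.4
px [299.  176.2] mid@.0225 [0.5509 0.2042] sides [0.0611 0.0816] long ang 69.6
  contacts [0.5528 0.2034] sides [0.0296 0.0103] ang 156.9
A tri (array([0.55158742, 0.20378857, 0.0226934 ]), np.float64(0.001615349844559406))
tri w-top (array([0.54943583, 0.19292232, 0.03673577]), np.float64(0.017397325365227194))
px [209.7 197.9] mid@.0225 [0.573  0.3523] sides [0.0453 0.0688] long ang 28.8
  contacts [0.577  0.3553] sides [0.02   0.0331] ang 29.5
px [288.9 150.8] mid@.0225 [0.5695 0.3486] sides [0.0587 0.0953] long ang 68.4
B tri (array([0.57237463, 0.35358411, 0.01837384]), np.float64(0.002167812270496272))
```

View pics/p1.png

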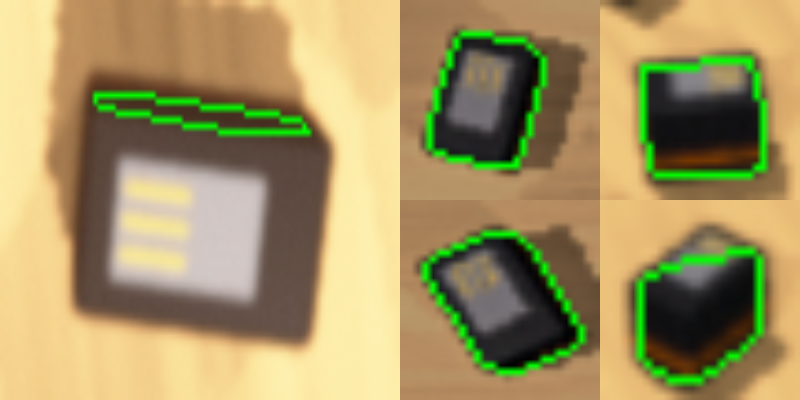

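Top-face outlines are good in the top and side views: pack A's middle triangulates to z 22.7 mm as expected. The wrist threshold was too low, so I'm redoing it brighter.

```bash
sed -i 's/def pack(im,c,box):/def pack(im,c,box,V=75):/; s/(180,255,75)/(180,255,V)/' h.py; python3 - <<'E'
from h import *
cw=dict(cam('wrist'),T=np.load('w4T.npy')); w=np.load('w4.npy')
for V in (95,110,125):
    r=pack(w,cw,(305,140,395,205),V); show(r,cw)
q=[(95,95),(328,148),(310,345),(75,310)]
P=np.array([onz(cw,305+x*90/400,140+y*65/400,.045)[:2] for x,y in q]); print(np.round(P,4),P.mean(0))
plan([.5516,.2035,.10],ang=257)
E
```

```text
px [346.6 170.5] mid@.0225 [0.5524 0.2004] sides [0.0424 0.0621] long ang 165.1
  contacts [0.5543 0.203 ] sides [0.0248 0.039 ] ang 165.4
px [349.2 173.3] mid@.0225 [0.5498 0.2042] sides [0.0446 0.0635] long ang 164.8
  contacts [0.5543 0.2029] sides [0.0251 0.039 ] ang 164.7
px [349.1 173.2] mid@.0225 [0.5499 0.204 ] sides [0.0457 0.0642] long ang 165.1
  contacts [0.5543 0.2029] sides [0.0251 0.039 ] ang 164.7
[[0.5729 0.176 ]
 [0.5178 0.1942]
 [0.5261 0.2295]
 [0.5837 0.2139]] [0.55014474 0.20339004]
t 16.63 p [0.585  0.1965 0.2494] z-ang 170.97 xdir [-8.e-04 -1.e-04 -1.e+00] q [ 0.59  0.36  0.03 -0.   -1.25 -0.74] F [-0.  -0.5 -0.3] gap 0.915
shift cm [14.94 -0.17  3.4 ] turn about tool x -86.03
```

carry_out --delta_rot '[[0, 0, 0], [-7, 0, 0], [-7, 0, 0], [-7, 0, 0], [-7, 0, 0], [-7, 0, 0], [-7, 0, 0], [-7, 0, 0], [-7, 0, 0], [-7, 0, 0], [-7, 0, 0], [-7, 0, 0]]' --travel '[[0, -0.2, 3.5], [0, 0, 0], [0, 0, 0], [0, 0, 0], [0, 0, 0], [0, 0, 0], [0, 0, 0], [0, 0, 0], [0, 0, 0], [0, 0, 0], [0, 0, 0], [0, 0, 0]]' --gripper '[7, 7, 7, 7, 7, 7, 7, 7, 7, 7, 7, 7]'

```text
clock: 17.63
tool_pos: [0.5511, 0.2032, 0.2498]
orientation: [0.585, 0.397, -0.585, 0.397]
contact_force: [-0.3, -0.5, -0.3]
finger_gap: 0.804
```

carry_out --delta_rot '[[-7, 0, 0], [0, 0, 0], [0, 0, 0], [0, 0, 0], [0, 0, 0], [0, 0, 0]]' --travel '[[0, 0, 0], [4, 0, 0], [4, 0, 0], [4, 0, 0], [2, 0, 0], [0, 0, 0]]' --gripper '[7, 7, 7, 7, 7, 7]'

```text
clock: 18.13
tool_pos: [0.5477, 0.2013, 0.1043]
orientation: [-0.558, -0.43, 0.566, -0.429]
contact_force: [-1.0, -0.1, -0.9]
finger_gap: 0.805
```

```bash
python3 - <<'E'
from h import *
plan([.5503,.204,.015],ang=255)
E
```

```text
t 18.13 p [0.5477 0.2013 0.1043] z-ang -105.17 xdir [-0.0102 -0.0055 -0.9999] q [ 0.63  0.43 -0.24 -0.   -0.91  0.68] F [-1.  -0.1 -0.9] gap 0.805
shift cm [ 8.93  0.26 -0.4 ] turn about tool x -0.17
```

carry_out --delta_rot '[[0, 0, 0], [0, 0, 0], [0, 0, 0], [0, 0, 0], [0, 0, 0], [0, 0, 0], [0, 0, 0], [0, 0, 0], [0, 0, 0], [0, 0, 0], [0, 0, 0], [0, 0, 0]]' --travel '[[2.5, 0, 0], [2.5, 0, 0], [2.5, 0, 0], [1.5, 0, 0], [0.4, 0, 0], [0, 0, 0], [0, 0, 0], [0, 0, 0], [0, 0, 0], [0, 0, 0], [0, 0, 0], [0, 0, 0]]' --gripper '[7, 7, 7, 7, 7, 7, 5, 3, 3, 3, 3, 3]' --squeeze 40

```text
clock: 19.13
tool_pos: [0.5514, 0.2054, 0.0162]
orientation: [0.561, 0.431, -0.56, 0.431]
contact_force: [-0.2, 0.3, 1.1]
finger_gap: 0.458
```

carry_out --delta_rot '[[0, 0, 0], [0, 0, 0], [0, 0, 0], [0, 0, 0], [0, 0, 0], [0, 0, 0], [0, 0, 0], [0, 0, 0]]' --travel '[[0, 0, 0], [-1, 0, 0], [-2, 0, 0], [-3, 0, 0], [-3, 0, 0], [-2, 0, 0], [0, 0, 0], [0, 0, 0]]' --gripper '[3, 3, 3, 3, 3, 3, 3, 3]'

```text
clock: 19.8
tool_pos: [0.5508, 0.2051, 0.1265]
orientation: [0.562, 0.431, -0.56, 0.43]
contact_force: [-0.2, 0.3, -3.1]
finger_gap: 0.457
```

```bash
python3 - <<'E'
from h import *
t=np.radians(25); pin=np.array([.392,-.1134])
for x in (.085,.165):
    print(pin+x*np.array([np.cos(t),np.sin(t)]))
ct=cam('top')
plan([*(pin+.165*np.array([np.cos(t),np.sin(t)])),.125],ang=205)
im=np.load('top4.npy'); c=im[170:280,300:400]; 
h=cv2.cvtColor(c,cv2.COLOR_RGB2HSV)
ws=np.load('side4.npy')
a=np.hstack([cv2.resize(c,(400,440),interpolation=cv2.INTER_CUBIC),cv2.resize(ws[190:300,270:370],(400,440),interpolation=cv2.INTER_CUBIC)]); save(a,'tr')
E
```

```text
[ 0.46903616 -0.07747745]
[ 0.54154078 -0.04366799]
t 19.8 p [0.5508 0.2051 0.1265] z-ang -104.99 xdir [ 0.001   0.0015 -1.    ] q [ 0.63  0.41 -0.22 -0.   -0.94  0.68] F [-0.2  0.3 -3.1] gap 0.457
shift cm [ 0.11  5.54 24.27] turn about tool x 50.01
```

View pics/tr.png

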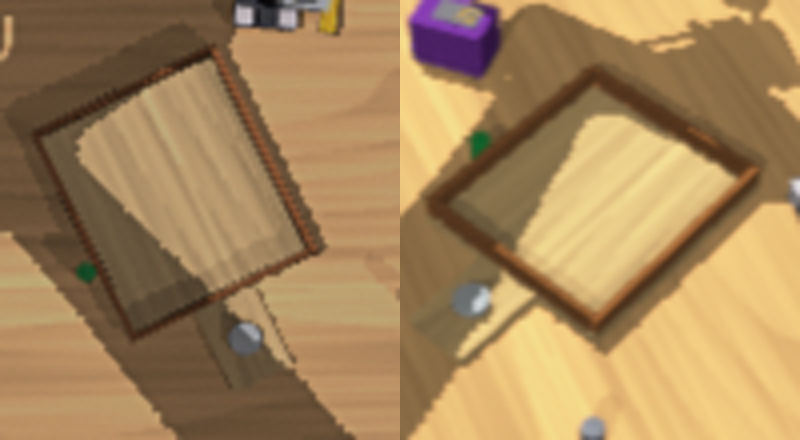

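Pack A is held at 39.8 mm with about 3 N of load. The picture shows the tray against the green post, with corners at top-crop (38,132), (213,48), (322,248) and (135,338). I'll triangulate these.

```bash
python3 - <<'E'
from h import *
ct,cs=cam('top'),cam('side')
T=[(38,132),(213,48),(322,248),(135,338)]; S=[(197,68),(358,170),(200,328),(30,203)]
P=[]
for a,b in zip(T,S):
    a=(300+a[0]/4-.4,170+a[1]/4-.4); b=(270+b[0]/4-.4,190+b[1]/4-.4)
    p,e=tri(ct,a,cs,b); P.append(onz(ct,*a,.026)); print(np.round(p,4),round(e,4),np.round(P[-1],4),np.round(onz(cs,*b,.026),4))
P=np.array(P)
ax=(P[0]+P[1]-P[2]-P[3])[:2]; th=np.arctan2(ax[1],ax[0]); u=ax/np.linalg.norm(ax); c=P.mean(0)[:2]
print('center',c,'heading',np.degrees(th),'len',np.linalg.norm(ax)/2,'pin est',c-.125*u)
for d in (.085,.165): print(d, c+(d-.125)*u)
plan([*(c+.04*u),.125],ang=np.degrees(th)+180)
E
```

```text
[0.5522 0.0435 0.0267] 0.0009 [0.5527 0.0434 0.026 ] [0.5521 0.0443 0.026 ]
[ 0.6166 -0.0938  0.0237] 0.0013 [ 0.6158 -0.0934  0.026 ] [ 0.6161 -0.0957  0.026 ]
[ 0.4585 -0.1738  0.0234] 0.0017 [ 0.4593 -0.1738  0.026 ] [ 0.4569 -0.1752  0.026 ]
[ 0.3922 -0.0285  0.0221] 0.0011 [ 0.3928 -0.0286  0.026 ] [ 0.3908 -0.0316  0.026 ]
center [ 0.50514032 -0.06308179] heading 25.725979244982366 len 0.17554916694684655 pin est [ 0.39253029 -0.11734024]
0.085 [ 0.46910511 -0.08044449]
0.165 [ 0.54117554 -0.04571909]
t 19.8 p [0.5508 0.2051 0.1265] z-ang -104.99 xdir [ 0.001   0.0015 -1.    ] q [ 0.63  0.41 -0.22 -0.   -0.94  0.68] F [-0.2  0.3 -3.1] gap 0.457
shift cm [ 0.11  5.56 24.48] turn about tool x 49.28
```

carry_out --delta_rot '[[0, 0, 0], [0, 0, 0], [0, 0, 0], [0, 0, 0], [0, 0, 0], [0, 0, 0], [0, 0, 0], [0, 0, 0], [0, 0, 0], [0, 0, 0]]' --travel '[[0, 0.6, 2.5], [0, 0.6, 2.5], [0, 0.6, 2.5], [0, 0.6, 2.5], [0, 0.6, 2.5], [0, 0.5, 2.5], [0, 0.5, 2.5], [0, 0.5, 2.5], [0, 0.5, 2.5], [0, 0.5, 2]]' --gripper '[3, 3, 3, 3, 3, 3, 3, 3, 3, 3]'

```text
clock: 20.63
tool_pos: [0.5384, -0.0477, 0.1232]
orientation: [-0.559, -0.431, 0.563, -0.429]
contact_force: [0.3, 0.7, -2.4]
finger_gap: 0.456
```

carry_out --delta_rot '[[6, 0, 0], [6, 0, 0], [6, 0, 0], [6, 0, 0], [6, 0, 0], [6, 0, 0], [6, 0, 0], [7, 0, 0], [0, 0, 0], [0, 0, 0]]' --travel '[[0, 0, 0], [0, 0, 0], [0, 0, 0], [0, 0, 0], [0, 0, 0], [0, 0, 0], [0, 0, 0], [0, 0, 0], [0, 0, 0], [0, 0, 0]]' --gripper '[3, 3, 3, 3, 3, 3, 3, 3, 3, 3]'

```text
clock: 21.47
tool_pos: [0.5395, -0.046, 0.1239]
orientation: [-0.687, -0.16, 0.69, -0.16]
contact_force: [-0.5, 0.5, -2.5]
finger_gap: 0.454
```

```bash
python3 - <<'E'
from h import *
plan([.541,-.045,.0255],ang=205.5)
E
```

```text
t 21.47 p [ 0.5395 -0.046   0.1239] z-ang -153.82 xdir [-3.8e-03 -4.0e-04 -1.0e+00] q [ 0.21  0.34 -0.33 -0.   -0.9   0.24] F [-0.5  0.5 -2.5] gap 0.454
shift cm [ 9.83 -0.02 -0.21] turn about tool x 0.68
```

carry_out --delta_rot '[[0, 0, 0], [0, 0, 0], [0, 0, 0], [0, 0, 0], [0, 0, 0], [0, 0, 0], [0, 0, 0], [0, 0, 0]]' --travel '[[2, 0, -0.2], [2, 0, 0], [2, 0, 0], [1.5, 0, 0], [1, 0, 0], [0.8, 0, 0], [0.4, 0, 0], [0, 0, 0]]' --gripper '[3, 3, 3, 3, 3, 3, 3, 3]'

```text
clock: 22.13
tool_pos: [0.5423, -0.0451, 0.0278]
orientation: [-0.688, -0.159, 0.689, -0.159]
contact_force: [-0.4, 0.0, -2.8]
finger_gap: 0.461
```

```bash
python3 - <<'E'
from h import *
plan([.541,-.045,.0255],ang=205.5)
E
```

```text
t 22.13 p [ 0.5423 -0.0451  0.0278] z-ang -153.93 xdir [-1.4e-03 -3.0e-04 -1.0e+00] q [ 0.22  0.47 -0.42 -0.   -0.68  0.24] F [-0.4  0.  -2.8] gap 0.461
shift cm [ 0.23 -0.06  0.11] turn about tool x 0.57
```

Down another 2.5 mm, open by about 10 mm, and rise.

carry_out --delta_rot '[[0, 0, 0], [0, 0, 0], [0, 0, 0], [0, 0, 0], [0, 0, 0], [0, 0, 0], [0, 0, 0], [0, 0, 0], [0, 0, 0], [0, 0, 0], [0, 0, 0], [0, 0, 0]]' --travel '[[0.15, 0, 0], [0.1, 0, 0], [0, 0, 0], [0, 0, 0], [0, 0, 0], [0, 0, 0], [-1, 0, 0], [-2, 0, 0], [-3, 0, 0], [-4, 0, 0], [-4, 0, 0], [-4, 0, 0]]' --gripper '[3, 3, 5.2, 5.2, 5.2, 5.2, 5.2, 5.2, 5.2, 5.2, 6, 6]'

```text
clock: 23.13
tool_pos: [0.5422, -0.0452, 0.209]
orientation: [0.689, 0.159, -0.689, 0.159]
contact_force: [1.5, 0.1, 0.7]
finger_gap: 0.663
```

```bash
python3 - <<'E'
from h import *
plan([.57,.33,.25],ang=300)
t=grab_frame('top'); np.save('top5.npy',t); ct=cam('top')
show(pack(t,ct,(190,178,228,218)),ct)
s=grab_frame('side'); np.save('side5.npy',s); cs=cam('side'); b=pack(s,cs,(270,132,308,166),90); a=pack(t,ct,(190,178,228,218)); print(tri(ct,a['cen'],cs,b['cen']))
E
```

```text
t 23.13 p [ 0.5422 -0.0452  0.209 ] z-ang -153.96 xdir [ 9.e-04 -1.e-04 -1.e+00] q [ 0.22  0.26 -0.21  0.   -1.1   0.24] F [1.5 0.1 0.7] gap 0.663
shift cm [ -4.1  -32.49 -18.97] turn about tool x 86.04
px [209.6 197.9] mid@.0225 [0.573  0.3523] sides [0.0453 0.0688] long ang 28.8
  contacts [0.577  0.3553] sides [0.02   0.0331] ang 29.5
(array([ 5.83479407e-01,  3.55015747e-01, -1.76523542e-04]), np.float64(0.017265455634128617))
```

carry_out --delta_rot '[[0, 0, 0], [0, 0, 0], [0, 0, 0], [0, 0, 0], [0, 0, 0], [0, 0, 0], [0, 0, 0], [0, 0, 0], [0, 0, 0], [0, 0, 0], [0, 0, 0]]' --travel '[[0, -3.1, -1.9], [0, -3.1, -1.9], [0, -3.1, -1.9], [0, -3.1, -1.8], [0, -3.1, -1.8], [0, -3.1, -1.8], [0, -3.1, -1.8], [0, -3.1, -1.8], [0, -3.2, -1.8], [0, -3.2, -1.8], [0, -3.2, -1.9]]' --gripper '[7, 7, 7, 7, 7, 7, 7, 7, 7, 7, 7]'

```text
clock: 24.15
tool_pos: [0.5729, 0.3544, 0.207]
orientation: [0.689, 0.159, -0.689, 0.159]
contact_force: [1.3, -0.3, 0.5]
finger_gap: 0.803
```

carry_out --delta_rot '[[-7, 0, 0], [-7, 0, 0], [-7, 0, 0], [-7, 0, 0], [-7, 0, 0], [-7, 0, 0], [-7, 0, 0], [-7, 0, 0], [-7, 0, 0], [-7, 0, 0], [-7, 0, 0], [-7, 0, 0]]' --travel '[[0, 0, 0], [0, 0, 0], [0, 0, 0], [0, 0, 0], [0, 0, 0], [0, 0, 0], [0, 0, 0], [0, 0, 0], [0, 0, 0], [0, 0, 0], [0, 0, 0], [0, 0, 0]]' --gripper '[7, 7, 7, 7, 7, 7, 7, 7, 7, 7, 7, 7]'

```text
clock: 25.15
tool_pos: [0.5731, 0.3526, 0.2067]
orientation: [0.404, 0.581, -0.403, 0.581]
contact_force: [-0.0, -0.1, -0.3]
finger_gap: 0.804
```

carry_out --delta_rot '[[-7, 0, 0], [-2, 0, 0], [0, 0, 0], [0, 0, 0]]' --travel '[[0, 0, 0], [0, 0, 0], [0, 0, 0], [0, 0, 0]]' --gripper '[7, 7, 7, 7]'

```text
clock: 25.48
tool_pos: [0.5732, 0.3527, 0.2065]
orientation: [0.359, 0.609, -0.359, 0.609]
contact_force: [-0.2, -0.9, 0.3]
finger_gap: 0.804
```

```bash
python3 - <<'E'
from h import *
plan([.573,.3523,.015],ang=-61)
cw=cam('wrist'); w=grab_frame('wrist'); np.save('w6.npy',w); p=proj(cw,[.573,.3523,.0225]); print(p)
b=[int(p[0]-60),int(p[1]-50),int(p[0]+60),int(p[1]+50)]
for V in (80,100,120):
    r=pack(w,cw,b,V); show(r,cw)
t=grab_frame('top')
x=cv2.resize(w[b[1]:b[3],b[0]:b[2]],(440,366)); y=cv2.resize(t[160:270,300:400],(360,366),interpolation=cv2.INTER_CUBIC)
save(np.hstack([x,y]),'p2')
E
```

```text
t 25.48 p [0.5732 0.3527 0.2065] z-ang -61.04 xdir [ 4.e-04  3.e-04 -1.e+00] q [ 0.79  0.48  0.11  0.   -1.21  1.28] F [-0.2 -0.9  0.3] gap 0.804
shift cm [19.15 -0.04  0.03] turn about tool x -0.04
[319.33428372 178.069496  ]
px [322.5 178.5] mid@.0225 [0.5742 0.3491] sides [0.0347 0.0632] long ang 29.7
  contacts [0.5752 0.3538] sides [0.0231 0.038 ] ang 29.4
px [319.1 180.1] mid@.0225 [0.571  0.3515] sides [0.0387 0.0664] long ang 29.8
  contacts [0.5752 0.3538] sides [0.0231 0.038 ] ang 29.4
px [319.2 180. ] mid@.0225 [0.5712 0.3514] sides [0.0398 0.0664] long ang 29.8
  contacts [0.5752 0.3538] sides [0.0231 0.038 ] ang 29.4
```

View pics/p2.png

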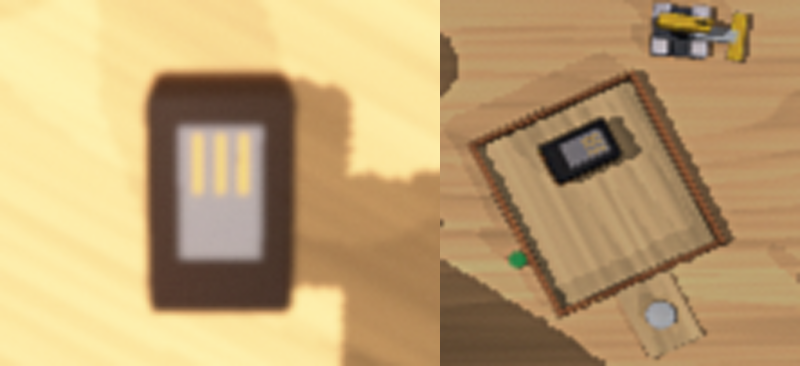

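Pack A stands upright in the tray on the centre line. Pack B is in the crop, in place and aligned with the jaws. I'll grasp it.

carry_out --delta_rot '[[0, 0, 0], [0, 0, 0], [0, 0, 0], [0, 0, 0], [0, 0, 0], [0, 0, 0], [0, 0, 0], [0, 0, 0], [0, 0, 0], [0, 0, 0]]' --travel '[[3, -0.15, 0], [3, 0, 0], [3, 0, 0], [3, 0, 0], [2.5, 0, 0], [2, 0, 0], [1.5, 0, 0], [1, 0, 0], [0.1, 0, 0], [0, 0, 0]]' --gripper '[7, 7, 7, 7, 7, 7, 7, 7, 7, 7]' --squeeze 40

```text
clock: 26.42
tool_pos: [0.572, 0.352, 0.0149]
orientation: [0.359, 0.609, -0.359, 0.609]
contact_force: [0.1, -0.5, -0.1]
finger_gap: 0.803
```

carry_out --delta_rot '[[0, 0, 0], [0, 0, 0], [0, 0, 0], [0, 0, 0], [0, 0, 0], [0, 0, 0], [0, 0, 0], [0, 0, 0], [0, 0, 0], [0, 0, 0], [0, 0, 0], [0, 0, 0]]' --travel '[[0, 0, 0], [0, 0, 0], [0, 0, 0], [0, 0, 0], [0, 0, 0], [0, 0, 0], [-1, 0, 0], [-2, 0, 0], [-3, 0, 0], [-3, 0, 0], [-2, 0, 0], [0, 0, 0]]' --gripper '[5, 3, 3, 3, 3, 3, 3, 3, 3, 3, 3, 3]'

```text
clock: 27.42
tool_pos: [0.5744, 0.3537, 0.1313]
orientation: [0.362, 0.608, -0.355, 0.611]
contact_force: [1.1, 0.7, -2.1]
finger_gap: 0.454
```

```bash
python3 - <<'E'
from h import *
plan([.469,-.080,.125],ang=205.5)
E
```

```text
t 27.42 p [0.5744 0.3537 0.1313] z-ang -60.92 xdir [ 0.0084  0.0062 -0.9999] q [ 0.79  0.53  0.01  0.   -1.04  1.29] F [ 1.1  0.7 -2.1] gap 0.454
shift cm [  0.27 -30.29  32.78] turn about tool x -86.42
```

carry_out --delta_rot '[[0, 0, 0], [0, 0, 0], [0, 0, 0], [0, 0, 0], [0, 0, 0], [0, 0, 0], [0, 0, 0], [0, 0, 0], [0, 0, 0], [0, 0, 0], [0, 0, 0], [0, 0, 0]]' --travel '[[0, -1.9, 2.0], [0, -2.5, 2.7], [0, -2.5, 2.7], [0, -2.5, 2.7], [0, -2.5, 2.7], [0, -2.5, 2.7], [0, -2.5, 2.7], [0, -2.5, 2.7], [0, -2.5, 2.7], [0, -2.5, 2.7], [0, -2.5, 2.7], [0, -2.5, 2.7]]' --gripper '[3, 3, 3, 3, 3, 3, 3, 3, 3, 3, 3, 3]'

```text
clock: 28.42
tool_pos: [0.4668, -0.0695, 0.1244]
orientation: [0.358, 0.61, -0.359, 0.609]
contact_force: [0.4, 0.9, -2.3]
finger_gap: 0.461
```

carry_out --delta_rot '[[0, 0, 0], [6, 0, 0], [6, 0, 0], [6, 0, 0], [6, 0, 0], [6, 0, 0], [6, 0, 0], [6, 0, 0], [6, 0, 0], [6, 0, 0]]' --travel '[[0, -0.9, 1.1], [0, 0, 0], [0, 0, 0], [0, 0, 0], [0, 0, 0], [0, 0, 0], [0, 0, 0], [0, 0, 0], [0, 0, 0], [0, 0, 0]]' --gripper '[3, 3, 3, 3, 3, 3, 3, 3, 3, 3]'

```text
clock: 29.25
tool_pos: [0.4649, -0.0819, 0.1241]
orientation: [-0.597, -0.379, 0.598, -0.378]
contact_force: [-1.0, -1.0, -3.0]
finger_gap: 0.456
```

carry_out --delta_rot '[[6, 0, 0], [6, 0, 0], [6, 0, 0], [6, 0, 0], [6, 0, 0], [6, 0, 0], [3.6, 0, 0], [0, 0, 0], [0, 0, 0]]' --travel '[[0, 0, 0], [0, 0, 0], [0, 0, 0], [0, 0, 0], [0, 0, 0], [0, 0, 0], [0, 0, 0], [0, 0, 0], [0, 0, 0]]' --gripper '[3, 3, 3, 3, 3, 3, 3, 3, 3]'

```text
clock: 30.0
tool_pos: [0.4653, -0.0819, 0.1244]
orientation: [-0.689, -0.156, 0.69, -0.156]
contact_force: [-0.2, -0.2, -2.2]
finger_gap: 0.452
```

```bash
python3 - <<'E'
from h import *
plan([.469,-.080,.0255],ang=205.5)
E
```

```text
t 30.0 p [ 0.4653 -0.0819  0.1244] z-ang -154.49 xdir [-0.0017 -0.     -1.    ] q [ 0.17  0.23 -0.49 -0.   -0.85  0.27] F [-0.2 -0.2 -2.2] gap 0.452
shift cm [ 9.89 -0.01 -0.43] turn about tool x 0.01
```

carry_out --delta_rot '[[0, 0, 0], [0, 0, 0], [0, 0, 0], [0, 0, 0], [0, 0, 0], [0, 0, 0], [0, 0, 0], [0, 0, 0], [0, 0, 0]]' --travel '[[0, 0, -0.4], [2, 0, 0], [2, 0, 0], [2, 0, 0], [1.5, 0, 0], [1, 0, 0], [0.8, 0, 0], [0.4, 0, 0], [0, 0, 0]]' --gripper '[3, 3, 3, 3, 3, 3, 3, 3, 3]'

```text
clock: 30.75
tool_pos: [0.4695, -0.0801, 0.0273]
orientation: [-0.689, -0.156, 0.69, -0.156]
contact_force: [0.9, -0.2, -2.2]
finger_gap: 0.455
```

```bash
python3 - <<'E'
from h import *
plan([.469,-.080,.0255],ang=205.5)
E
```

```text
t 30.75 p [ 0.4695 -0.0801  0.0273] z-ang -154.54 xdir [-1.6e-03 -2.0e-04 -1.0e+00] q [ 0.17  0.39 -0.59 -0.   -0.59  0.27] F [ 0.9 -0.2 -2.2] gap 0.455
shift cm [ 0.18 -0.03  0.04] turn about tool x -0.04
```

carry_out --delta_rot '[[0, 0, 0], [0, 0, 0], [0, 0, 0], [0, 0, 0], [0, 0, 0], [0, 0, 0], [0, 0, 0], [0, 0, 0], [0, 0, 0], [0, 0, 0], [0, 0, 0], [0, 0, 0]]' --travel '[[0.15, 0, 0], [0.1, 0, 0], [0, 0, 0], [0, 0, 0], [0, 0, 0], [0, 0, 0], [-1, 0, 0], [-2, 0, 0], [-3, 0, 0], [-4, 0, 0], [-4, 0, 0], [-3, 0, 0]]' --gripper '[3, 3, 5.2, 5.2, 5.2, 5.2, 5.2, 5.2, 5.2, 5.2, 5, 5]'

```text
clock: 31.75
tool_pos: [0.4705, -0.0802, 0.1994]
orientation: [0.691, 0.155, -0.688, 0.156]
contact_force: [1.0, 0.4, -0.3]
finger_gap: 0.582
```

carry_out --delta_rot '[[7, 0, 0], [7, 0, 0], [7, 0, 0], [7, 0, 0], [6.5, 0, 0], [0, 0, 0], [0, 0, 0]]' --travel '[[0, 0, 0], [0, 0, 0], [0, 0, 0], [0, 0, 0], [0, 0, 0], [0, 0, 0], [0, 0, 0]]' --gripper '[5, 5, 5, 5, 5, 5, 5]'

```text
clock: 32.33
tool_pos: [0.4697, -0.0801, 0.1957]
orientation: [0.705, -0.055, -0.705, -0.055]
contact_force: [-0.7, 0.4, -0.2]
finger_gap: 0.573
```

```bash
python3 - <<'E'
from h import *
plan([.6575,-.136,.2],ang=171)
E
```

```text
t 32.33 p [ 0.4697 -0.0801  0.1957] z-ang 171.1 xdir [ 4.e-04  1.e-04 -1.e+00] q [ 0.17  0.15 -0.39  0.   -1.03 -0.33] F [-0.7  0.4 -0.2] gap 0.573
shift cm [ -0.42   2.62 -19.42] turn about tool x 0.1
```

carry_out --delta_rot '[[0, 0, 0], [0, 0, 0], [0, 0, 0], [0, 0, 0], [0, 0, 0], [0, 0, 0], [0, 0, 0], [0, 0, 0]]' --travel '[[0, 0.4, -3.2], [0, 0.4, -3.2], [0, 0.4, -3.2], [0, 0.4, -3.2], [0, 0.5, -3.3], [0, 0.5, -3.3], [0, 0, 0], [0, 0, 0]]' --gripper '[5, 5, 5, 5, 5, 5, 5, 5]'

```text
clock: 33.0
tool_pos: [0.6578, -0.1368, 0.1935]
orientation: [-0.704, 0.056, 0.706, 0.056]
contact_force: [-0.3, 0.1, -0.6]
finger_gap: 0.574
```

```bash
python3 - <<'E'
from h import *
plan([.6575,-.136,.0434],ang=171)
w=grab_frame('wrist'); s=grab_frame('side'); t=grab_frame('top')
np.save('top7.npy',t); np.save('side7.npy',s)
a=np.hstack([cv2.resize(w,(400,250)),cv2.resize(s[100:300,220:420],(400,400))[:250] if 0 else cv2.resize(t[130:280,190:430],(400,250),interpolation=cv2.INTER_CUBIC)])
b=cv2.resize(s[180:300,230:430],(500,300),interpolation=cv2.INTER_CUBIC); b=np.hstack([b,np.zeros((300,300,3),np.uint8)])
save(np.vstack([a,b]),'w7')
E
```

```text
t 33.0 p [ 0.6578 -0.1368  0.1935] z-ang 170.99 xdir [-2.5e-03  2.0e-04 -1.0e+00] q [ 0.03  0.48  0.09 -0.   -1.18 -0.19] F [-0.3  0.1 -0.6] gap 0.574
shift cm [ 1.501e+01 -8.000e-02  1.000e-02] turn about tool x -0.01
```

View pics/w7.png

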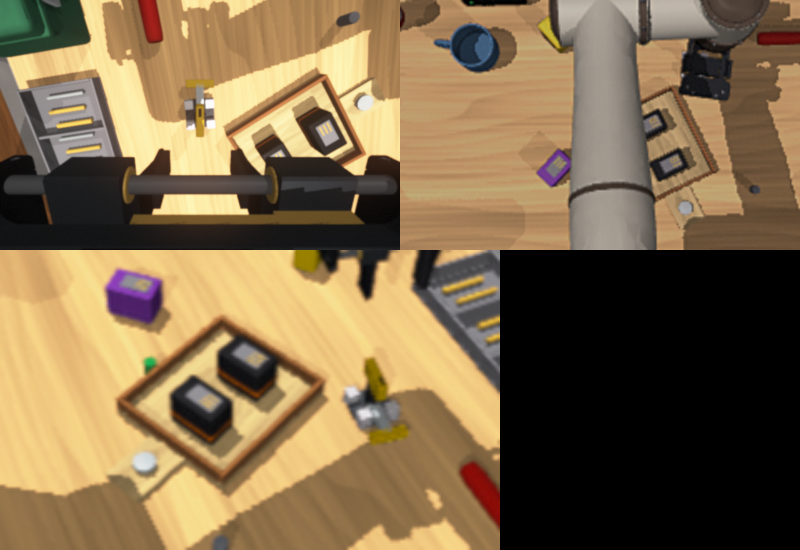

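Both packs stand upright in the tray, the tray is beside the green post, and no other pack is on the bench. Now for the knob.

carry_out --delta_rot '[[0, 0, 0], [0, 0, 0], [0, 0, 0], [0, 0, 0], [0, 0, 0], [0, 0, 0], [0, 0, 0], [0, 0, 0], [0, 0, 0], [0, 0, 0]]' --travel '[[3, 0, 0], [3, 0, 0], [3, 0, 0], [3, 0, 0], [2, 0, 0], [1, 0, 0], [0, 0, 0], [0, 0, 0], [0, 0, 0], [0, 0, 0]]' --gripper '[4, 4, 4, 4, 4, 4, 4, 4, 4, 4]' --squeeze 30

```text
clock: 33.98
tool_pos: [0.6585, -0.1364, 0.0479]
orientation: [0.706, -0.056, -0.703, -0.056]
contact_force: [-0.1, 0.4, 0.3]
finger_gap: 0.457
```

carry_out --delta_rot '[[0, 0, 0], [0, 0, 0], [0, 0, 0], [0, 0, 0], [0, 0, 0], [0, 0, 0], [0, 0, 0], [0, 0, 0]]' --travel '[[0, 0, 0], [0, 0, 0], [0, 0, 0], [0, 0, 0], [0, 0, 0], [0, 0, 0], [0, 0, 0], [0, 0, 0]]' --gripper '[2, 0.5, 0.5, 0.5, 0.5, 0.5, 0.5, 0.5]'

```text
clock: 34.65
tool_pos: [0.6581, -0.1365, 0.0457]
orientation: [0.706, -0.056, -0.704, -0.056]
contact_force: [2.6, -0.7, -0.4]
finger_gap: 0.135
```

```bash
python3 - <<'E'
from h import *
plan([.6575,-.136,.0434],ang=171)
E
```

```text
t 34.65 p [ 0.6581 -0.1365  0.0457] z-ang 170.94 xdir [ 2.e-03 -3.e-04 -1.e+00] q [ 0.04  0.62 -0.07  0.   -0.88 -0.19] F [ 2.6 -0.7 -0.4] gap 0.135
shift cm [ 0.23 -0.04  0.07] turn about tool x -0.06
```

carry_out --delta_rot '[[0, 0, 0], [0, 0, 0], [0, 0, 0], [0, 0, 0], [0, 0, 0], [0, 0, 0], [0, 0, 0], [0, 0, 0], [5, 0, 0], [5, 0, 0], [5, 0, 0], [5, 0, 0]]' --travel '[[-0.4, 0, 0], [-0.4, 0, 0], [-0.4, 0, 0], [-0.4, 0, 0], [-0.4, 0, 0], [-0.2, 0, 0], [0, 0, 0], [0, 0, 0], [0, 0, 0], [0, 0, 0], [0, 0, 0], [0, 0, 0]]' --gripper '[0.5, 0.5, 0.5, 0.5, 0.5, 0.5, 0.5, 0.5, 0.5, 0.5, 0.5, 0.5]'

```text
clock: 35.65
tool_pos: [0.6577, -0.1363, 0.0676]
orientation: [0.684, -0.179, -0.684, -0.179]
contact_force: [4.0, -0.8, -3.2]
finger_gap: 0.14
```

carry_out --delta_rot '[[5, 0, 0], [5, 0, 0], [5, 0, 0], [5, 0, 0], [5, 0, 0], [5, 0, 0], [5, 0, 0], [5, 0, 0], [5, 0, 0], [5, 0, 0], [5, 0, 0], [5, 0, 0]]' --travel '[[0, 0, 0], [0, 0, 0], [0, 0, 0], [0, 0, 0], [0, 0, 0], [0, 0, 0], [0, 0, 0], [0, 0, 0], [0, 0, 0], [0, 0, 0], [0, 0, 0], [0, 0, 0]]' --gripper '[0.5, 0.5, 0.5, 0.5, 0.5, 0.5, 0.5, 0.5, 0.5, 0.5, 0.5, 0.5]'

```text
clock: 36.65
tool_pos: [0.6572, -0.1354, 0.0676]
orientation: [-0.503, 0.497, 0.503, 0.497]
contact_force: [3.0, 2.7, -1.1]
finger_gap: 0.133
```

carry_out --delta_rot '[[4, 0, 0], [3, 0, 0], [0, 0, 0], [0, 0, 0]]' --travel '[[0, 0, 0], [0, 0, 0], [0, 0, 0], [0, 0, 0]]' --gripper '[0.5, 0.5, 0.5, 0.5]'

```text
clock: 36.98
tool_pos: [0.6572, -0.1353, 0.0676]
orientation: [-0.473, 0.525, 0.474, 0.525]
contact_force: [2.4, 4.0, -1.3]
finger_gap: 0.136
```

```bash
python3 - <<'E'
from h import *
plan([.6575,-.136,.0434],ang=85)
print(status.read_state()['ft_torque'])
E
```

```text
t 36.98 p [ 0.6572 -0.1353  0.0676] z-ang 84.07 xdir [ 1.e-04  1.e-03 -1.e+00] q [ 0.04  0.59 -0.06 -0.   -0.92 -1.71] F [ 2.4  4.  -1.3] gap 0.136
shift cm [ 2.42 -0.03 -0.07] turn about tool x -0.93
[ 1.18592933 -0.97837501  0.29868607]
```

carry_out --delta_rot '[[-0.9, 0, 0], [0, 0, 0], [0, 0, 0], [0, 0, 0], [0, 0, 0], [0, 0, 0], [0, 0, 0], [0, 0, 0], [0, 0, 0]]' --travel '[[0, 0, 0], [0.4, 0, 0], [0.4, 0, 0], [0.4, 0, 0], [0.4, 0, 0], [0.4, 0, 0], [0.4, 0, 0], [0.1, 0, 0], [0, 0, 0]]' --gripper '[0.5, 0.5, 0.5, 0.5, 0.5, 0.5, 0.5, 0.5, 0.5]'

```text
clock: 37.73
tool_pos: [0.6574, -0.1355, 0.0455]
orientation: [-0.478, 0.521, 0.477, 0.522]
contact_force: [-2.3, 7.8, 11.0]
finger_gap: 0.136
```

```bash
python3 - <<'E'
from h import *
plan([.6575,-.136,.0457],ang=85)
E
```

```text
t 37.73 p [ 0.6574 -0.1355  0.0455] z-ang 84.93 xdir [ 8.e-04  2.e-04 -1.e+00] q [ 0.04  0.62 -0.07 -0.   -0.88 -1.7 ] F [-2.3  7.8 11. ] gap 0.136
shift cm [-0.02 -0.01 -0.05] turn about tool x -0.07
```

The knob is down at z 0.0455, against 0.0457 gripped, and bottomed with 11 N. I'm releasing, rising and moving clear for the last check.

carry_out --delta_rot '[[0, 0, 0], [0, 0, 0], [0, 0, 0], [0, 0, 0], [0, 0, 0], [0, 0, 0], [0, 0, 0], [0, 0, 0], [0, 0, 0], [0, 0, 0], [0, 0, 0], [0, 0, 0]]' --travel '[[-0.3, 0, 0], [0, 0, 0], [0, 0, 0], [0, 0, 0], [-2, 0, 0], [-4, 0, 0], [-4, 0, 0], [-4, 0, 0], [-3, 0, 0], [0, 0, -4], [0, 0, -4], [0, 0, -4]]' --gripper '[4, 4, 4, 4, 4, 4, 4, 4, 4, 4, 4, 4]'

```text
clock: 38.73
tool_pos: [0.6459, -0.2568, 0.2161]
orientation: [-0.477, 0.522, 0.477, 0.522]
contact_force: [0.0, 0.6, -0.9]
finger_gap: 0.461
```

carry_out --delta_rot '[[0, 0, 0], [0, 0, 0], [0, 0, 0], [0, 0, 0], [0, 0, 0], [0, 0, 0]]' --travel '[[0, 0, -4], [0, 0, -4], [0, 0, -4], [0, 0, -2], [0, 0, 0], [0, 0, 0]]' --gripper '[4, 4, 4, 4, 4, 4]'

```text
clock: 39.23
tool_pos: [0.6324, -0.3969, 0.2139]
orientation: [-0.475, 0.523, 0.477, 0.522]
contact_force: [0.5, 0.6, 1.2]
finger_gap: 0.461
```

```bash
python3 - <<'E'
from h import *
plan([.6575,-.136,.0434],ang=85)
s=grab_frame('side'); t=grab_frame('top'); np.save('top9.npy',t); np.save('side9.npy',s)
a=cv2.resize(t[155:275,305:415],(400,436),interpolation=cv2.INTER_CUBIC); b=cv2.resize(s[190:310,280:400],(400,400),interpolation=cv2.INTER_CUBIC)
save(np.hstack([a,np.vstack([b,b[:36]*0])]),'f')
E
```

```text
t 39.23 p [ 0.6324 -0.3969  0.2139] z-ang 84.65 xdir [-0.0026  0.0012 -1.    ] q [-0.34  0.61  0.36 -0.   -1.32 -1.32] F [0.5 0.6 1.2] gap 0.461
shift cm [17.07 -0.11 26.19] turn about tool x -0.35
```

View pics/f.png

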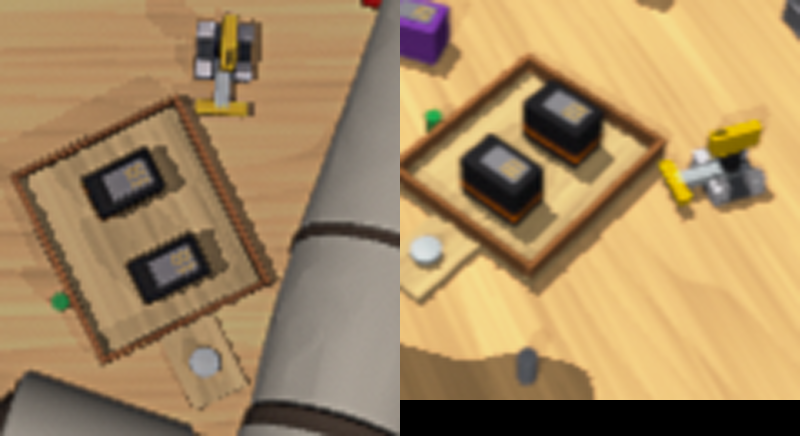

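The final view shows the bolt pointing at the pin beside the tray's outer corner, with both packs upright and apart. Last, a numeric check of the post contact and the bystanders.

```bash
python3 - <<'E'
from h import *
ct=cam('top'); k=400/110
Q=[(12,178),(178,98),(272,282),(105,362)]
P=np.array([onz(ct,305+x/k-.4,155+y/k-.4,.026)[:2] for x,y in Q]); post=onz(ct,305+61/k-.4,155+299/k-.4,.03)[:2]
u=P[0]-P[3]; u/=np.linalg.norm(u); d=post-P[3]; print('post-wall dist',u[0]*d[1]-u[1]*d[0],'head',np.degrees(np.arctan2(u[1],u[0])))
ax=(P[0]+P[1]-P[2]-P[3]); print('head2',np.degrees(np.arctan2(ax[1],ax[0])))
# bystanders: compare patch shift in top view
a=cv2.cvtColor(np.load('top0.npy'),7); b=cv2.cvtColor(np.load('top9.npy'),7)
for n,(u,v,r) in dict(mug=(235,158,18),tape=(283,150,12),roll=(161,223,17),purple=(284,230,13),screwdr=(430,153,25),jar=(463,263,15),block=(486,232,15)).items():
    t=a[v-r:v+r,u-r:u+r]; s=b[v-r-6:v+r+6,u-r-6:u+r+6]; m=cv2.matchTemplate(s,t,cv2.TM_CCOEFF_NORMED); _,mx,_,l=cv2.minMaxLoc(m); print(n,round(mx,2),np.array(l)-6)
E
```

```text
post-wall dist 0.009181901905139189 head 25.862420506698097
head2 25.75875259280616
mug 1.0 [0 0]
tape 1.0 [0 0]
roll 1.0 [0 0]
purple 1.0 [0 0]
screwdr 0.27 [-6  0]
jar 0.69 [0 0]
block 0.89 [0 0]
```

```bash
python3 -c "
from station import job_done
print(job_done())"
```

```text
the job is handed in; nothing more can be done
None
```

I finished the job and handed it in at about 39 s. I unlocked the tray, pushed it round to the green post, put both packs in it and locked it again. Only two packs were on the bench; I left the purple look-alike alone.

**Last checks:**
- **Packs:** both stand upright and apart in the tray, and neither was knocked aside or slipped.
- **Tray:** the wall measured 9 mm from the post's centre, against 8 mm for contact. That is within measuring error. The push also met a hard stop at 16 N.
- **Lock:** the knob went fully down (11 N at the bottom, same height as before the lift), and the bolt points at the pivot pin.
- **Bystanders:** the mug, tape measure, tape roll and purple pack had not moved between the first and last top views. The jar (0.69) and wood block (0.89) matched more weakly but with no shift.
- **Check that failed:** the screwdriver's image match failed (0.27), probably because the arm hid it in the last top view. The robot never went down near it, but I did not confirm its final position.

The first grip on the knob was too low and caught the stem (17 mm opening). I noticed before moving anything and regripped 9 mm higher.

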